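Graduated row of bud vases beside the clay lizard

TASK

Set out the four fired-clay bud vases as a graduated row for the class display: stand one upright in the middle of each of the four square tiles on the display board, the tallest on the tile next to the clay lizard, then step by step down to the shortest on the tile furthest from it. They are fragile, so set each one down rather than letting it drop, and do not tip any over.

Things in the scene. Friction and masses are not known exactly. Their poses are not given: they have to be found in the camera images.
- vase_155: tallest of the four plain round bud vases of fired pinkish clay, standing loose on the table, 155 mm tall; straight body 55 mm across from 12 mm above the underside up to 129 mm, a foot 47 mm across, and at the top a shoulder narrowing to a neck 20 mm across with a 26 mm lip; about 330 g. Origin: centre of the underside; z up along the vase.
- vase_130: second tallest of the four plain round bud vases of fired pinkish clay, standing loose on the table, 130 mm tall; straight body 50 mm across from 12 mm above the underside up to 104 mm, a foot 42 mm across, and at the top a shoulder narrowing to a neck 20 mm across with a 26 mm lip; about 250 g. Origin: centre of the underside; z up along the vase.
- vase_105: third tallest of the four plain round bud vases of fired pinkish clay, standing loose on the table, 105 mm tall; straight body 45 mm across from 12 mm above the underside up to 79 mm, a foot 38 mm across, and at the top a shoulder narrowing to a neck 20 mm across with a 26 mm lip; about 180 g. Origin: centre of the underside; z up along the vase.
- vase_80: shortest of the four plain round bud vases of fired pinkish clay, standing loose on the table, 80 mm tall; straight body 40 mm across from 12 mm above the underside up to 54 mm, a foot 34 mm across, and at the top a shoulder narrowing to a neck 20 mm across with a 26 mm lip; about 120 g. Origin: centre of the underside; z up along the vase.
- tile_a: dark slate-grey square tile, 80 x 80 x 8 mm, fixed on the pale 18 mm display board (120 x 640 mm), so its top lies 26 mm above the table. Number 1 of four alike in one row along the board, about 100 mm apart, counted from the robot's right to its left. Origin: centre of the tile's underside (top face 8 mm above it); x points across the row, away from the robot, y along the row to the robot's left, z up.
- tile_b: dark slate-grey square tile, 80 x 80 x 8 mm, fixed on the pale 18 mm display board (120 x 640 mm), so its top lies 26 mm above the table. Number 2 of four alike in one row along the board, about 100 mm apart, counted from the robot's right to its left. Origin: centre of the tile's underside (top face 8 mm above it); x points across the row, away from the robot, y along the row to the robot's left, z up.
- tile_c: dark slate-grey square tile, 80 x 80 x 8 mm, fixed on the pale 18 mm display board (120 x 640 mm), so its top lies 26 mm above the table. Number 3 of four alike in one row along the board, about 100 mm apart, counted from the robot's right to its left. Origin: centre of the tile's underside (top face 8 mm above it); x points across the row, away from the robot, y along the row to the robot's left, z up.
- tile_d: dark slate-grey square tile, 80 x 80 x 8 mm, fixed on the pale 18 mm display board (120 x 640 mm), so its top lies 26 mm above the table. Number 4 of four alike in one row along the board, about 100 mm apart, counted from the robot's right to its left. Origin: centre of the tile's underside (top face 8 mm above it); x points across the row, away from the robot, y along the row to the robot's left, z up.
- lizard: small grey clay lizard on a clay slab (112 x 74 mm, 46 mm high over all), fixed on one end of the display board, beyond the first or the last tile, about 110 mm from that tile's centre; a white brush pot about 95 mm high stands at the other end. Which end has the lizard differs from start to start. Origin: centre of the slab's underside, on the board; the slab's long side lies across the row.
There are look-alikes about, which are no part of the job. What is shaped like the vase_105 but yellow is not meant.

How it is judged:
By the outcome, as a careful person would: the job done as asked, in the order asked, and still so for the second after the job is handed in, with the robot touching nothing.
It also fails if it takes over 104 s, if anything falls off the work surface, if the arm or the gripper's body presses on something with over 40 N, if the wrist force passes 120 N, or if a joint passes its speed limit or range.

ROBOT

A 6-joint arm with a two-finger parallel gripper is mounted at the origin on the work surface. World frame = base frame: x ahead of the robot, y to its left, z up, the work surface at z = 0. Lengths are in m, angles in rad, forces in N, time in s.
With the tool pointing down it reaches from about 0.3 to 0.775 m from the base axis. Payload 14.6 kg.
Tool frame: the origin (TCP) lies between the finger pads; the fingertips stand 8 mm ahead of it and the grasp point (between the pads) lies 11 mm behind it; z points along the fingers, y is the direction in which the jaws open and shut (so a half turn about z gives the same grasp; the last joint's range is limited). The gripper opens to 94 mm and grips with 3 to 60 N. Pads are 16 mm wide; open, the fingers measure 119 mm over their backs; the gripper's body (75 mm by 177 mm) begins 78 mm behind the grasp point.
Start: joints at [1.202, 0.3, 1.521, -0, 1.321, -0.067], TCP at [0.163, 0.525, 0.213] pointing down, gripper open.
Joint ranges: [-3.03, 3.03], [-0.79, 2.21], [0.23, 2.52], [-1.04, 4.18], [0, 3.07], [-2.55, 2.55]. Speed limits (rad/s): [2.22, 2.22, 2.57, 3.14, 3.14, 3.14].

INTERFACE

Orientations are given as [roll, pitch, yaw] about the fixed x, y, z axes, in that order (R = Rz(yaw) Ry(pitch) Rx(roll)).
In Python, from station import ctrl, viewer, workorder gives the robot as it stands.
- The arm moves only by the tool play_rows, never from a script. Its argument "commands" is a list of rows, each an object of numbers: "dx", "dy", "dz": the shift along the tool's x, y, z in m; "ax", "ay", "az": the turn, a rotation vector about the tool's x, y, z in degrees. In form: [{"dx": .., "dy": .., "dz": .., "ax": .., "ay": .., "az": ..}, ...]. A call has exactly 5 rows; each row shifts and turns the pose as measured when the row begins, along the tool's axes as they then stand; what a row does not reach is not made up. A row lasts 1/12 s, in which the tool goes at most 41.7 mm and 7.16 degrees, less where a joint would pass 70% of its speed; a pose out of reach is approached as far as the arm can. A call with a gripper value outside its range is refused whole. "claw" is the opening, from 0 (shut) to 1 (fully open), set as the call begins (left out, the last holds). The fingers move at their own pace and stop on an object; "squeeze" is the grip in N (left out, the last holds). Time passes only in rows, so rows that do not move let the fingers close, or fill a call up. It gives the time, the measured TCP pose, the force and the opening at its end, in the units of the state.
- ctrl.get_obs(): the state, without advancing time (a new reading comes with each control period).
- viewer.camera(name): name is "scene" or "top" or "wrist"; returns the picture (400x640x3 uint8, red, green, blue); there is no depth.
- viewer.camera_model(name): a dict with "K" (3x3 intrinsics, pixels), "pose" (4x4, takes a point from camera to world coordinates); the wrist camera has in their place "T_tool_cam" (4x4, takes a point from camera to tool coordinates, whose origin is the TCP and whose axes are the flange's). Camera axes: x right, y down, z forward; pixel columns grow to the right and rows downward; lengths in m; the calibration is good to about 2 mm. A picture is of the moment at which its call begins: read the wrist's pose just before it. camera_model takes no time and is no camera call.
- workorder.hand_in(): hands the job in, once; it reports no verdict.
The state is a dict: "time_s": time; "qpos": joint angles; "joint_vel": joint speeds; "tau": joint torques, N m; "ee_pos": TCP position; "eef_rot": TCP orientation; "force": force on the tool from outside, world axes, zero at the start; "moment": the same for the moment, N m; "grip_width": finger opening in m.
Only numpy, scipy, OpenCV 4.12 (cv2) and the standard library are available. Lean on these libraries where they do the work, as an engineer would, in place of code of your own. Each camera call takes 0.05 s, during which the arm holds its last target. There are 200 camera calls.

## Working session

There is one attempt and no reset: what is moved stays moved. The work goes in short steps, Python scripts to look and compute and a tool call to move; the robot and the scene stay as the last step left them, time stands still between calls to the robot, and variables do not carry over. Pictures are saved under pics/ and viewed, about 12 in all and at most 16, crops included, and the job is handed in when it is done.

Besides the shell and the picture viewer there is one more tool, called after ">>>" in YAML: its name, and indented under it one key for each argument. play_rows: Moves the arm, as the interface text tells. Its arguments: {"type":"object","properties":{"commands":{"type":"array","items":{"type":"object","properties":{"dx":{"type":"number"},"dy":{"type":"number"},"dz":{"type":"number"},"ax":{"type":"number"},"ay":{"type":"number"},"az":{"type":"number"}}}},"claw":{"type":"number"},"squeeze":{"type":"number"}},"required":["commands"]}

```bash
mkdir -p pics; ls; python3 - <<'E'
from station import ctrl, viewer, workorder
import cv2,numpy as np
o=ctrl.get_obs();print({k:np.round(v,3).tolist() for k,v in o.items()})
for n in("scene","top"):
    cv2.imwrite(f"pics/{n}0.png",viewer.camera(n)[:,:,::-1]);m=viewer.camera_model(n);print(n,np.round(m["K"],1).tolist(),np.round(m["pose"],4).tolist())
print(viewer.camera_model("wrist"))
E
```

```text
pics
{'time_s': 0.0, 'qpos': [1.202, 0.3, 1.522, -0.0, 1.321, -0.067], 'joint_vel': [0.001, 0.001, -0.001, -0.001, -0.0, -0.0], 'tau': [-0.0, -53.181, -35.274, 0.071, 0.024, -0.0], 'ee_pos': [0.163, 0.525, 0.213], 'eef_rot': [-3.14, -0.0, 2.84], 'force': [-0.361, 0.442, 0.007], 'moment': [-0.015, -0.009, 0.079], 'grip_width': 0.094}
scene [[413.2, 0.0, 324.2], [0.0, 413.2, 195.8], [0.0, 0.0, 1.0]] [[0.2744, 0.5978, -0.7532, 1.1394], [0.9616, -0.1791, 0.2081, -0.1949], [-0.0104, -0.7814, -0.6239, 0.603], [0.0, 0.0, 0.0, 1.0]]
top [[414.4, 0.0, 323.3], [0.0, 414.4, 200.2], [0.0, 0.0, 1.0]] [[0.0275, -0.9832, 0.1802, 0.36], [-0.9996, -0.0275, 0.0025, -0.0072], [0.0025, -0.1802, -0.9836, 0.8247], [0.0, 0.0, 0.0, 1.0]]
{'K': array([[316.11015438,   0.        , 321.96228607],
       [  0.        , 316.11015438, 195.52482414],
       [  0.        ,   0.        ,   1.        ]]), 'T_tool_cam': array([[-1.22947591e-04, -9.64421917e-01, -2.64367831e-01,
         7.66045891e-02],
       [ 9.99999983e-01, -8.16143481e-05, -1.67330959e-04,
         2.92249552e-04],
       [ 1.39801436e-04, -2.64367847e-01,  9.64421911e-01,
        -1.70230630e-01],
       [ 0.00000000e+00,  0.00000000e+00,  0.00000000e+00,
         1.00000000e+00]])}
```

View pics/top0.png

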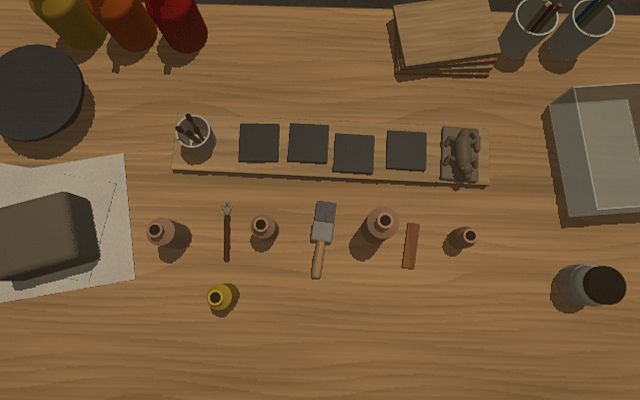

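View pics/scene0.png

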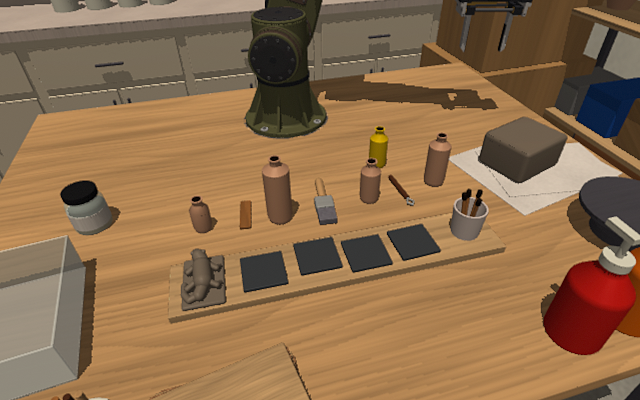

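Top view: the lizard (462,153) is at the robot's right, next to the rightmost tile (tile_a at 406,150). The white pot is at (193,133).

Vase candidates, by mouth pixel:
- (385,222): largest, so 155.
- (158,231): 130.
- (263,227): pink, so 105.
- (468,237): smallest, so 80.
- (216,297): same shape as the 105 but yellow, so the look-alike, not used.

The scene view gives the same height order. Next I measure and confirm in a crop.

```bash
cat > h.py <<'E'
from station import ctrl, viewer, workorder
import cv2,numpy as np
def ray(n,uv,z):
    m=viewer.camera_model(n);d=m["pose"][:3,:3]@np.linalg.inv(m["K"])@[*uv,1];c=m["pose"][:3,3]
    return c+d*(z-c[2])/d[2]
def proj(n,p):
    m=viewer.camera_model(n);q=m["pose"][:3,:3].T@(np.asarray(p)-m["pose"][:3,3]);q=m["K"]@q;return q[:2]/q[2]
E
python3 - <<'E'
from h import *
im=cv2.imread("pics/top0.png");sc=cv2.imread("pics/scene0.png")
g=im.max(2).astype(int);sat=g-im.min(2)
mk=((g<75)&(sat<15)).astype(np.uint8);mk=cv2.morphologyEx(mk,cv2.MORPH_OPEN,np.ones((5,5)))
mk[:110]=0;mk[190:]=0
T=[]
for c in cv2.findContours(mk,0,2)[0]:
    if 900<cv2.contourArea(c)<2500:
        W=np.array([ray("top",p,.026)[:2] for p in c[:,0]],np.float32)
        r=cv2.minAreaRect(W*1000);print("tile",np.round(cv2.minAreaRect(c)[0],1),np.round(r,1).tolist() if 0 else r)
V={155:(385,221),130:(155,232),105:(262,227),80:(469,236)}
for h,(u,v) in V.items():
    w=im[v-9:v+10,u-9:u+10].astype(int).max(2)
    m=(w<60).astype(np.uint8);n,l,s,c=cv2.connectedComponentsWithStats(m)
    for i in range(1,n):
        if s[i,4]>15:
            uv=c[i]+[u-9,v-9];P=ray("top",uv,h/1e3);print(h,s[i,4],np.round(uv,1),np.round(P,4))
            # axis drawn in both
            for k,(nm,I) in enumerate((("top",im),("scene",sc))):
                for z in(0.,h/1e3):cv2.circle(I,tuple(int(x) for x in np.round(proj(nm,[P[0],P[1],z]))),1,(0,255,0),-1)
a=cv2.resize(im[110:320,130:500],None,fx=2.1,fy=2.1,interpolation=2)[:,:780]
cv2.imwrite("pics/c1.png",a)
cv2.imwrite("pics/c2.png",cv2.resize(sc[115:325,160:520],None,fx=2.1,fy=2.1,interpolation=2))
E
```

```text
tile [ 39. 125.] ((644.866455078125, 577.835693359375), (63.83345413208008, 158.61181640625), 1.6355390548706055)
155 75 [384.7 219.9] [ 0.4527 -0.1065  0.155 ]
130 72 [153.9 229.3] [0.4295 0.2777 0.13  ]
105 67 [260.1 224.1] [0.4463 0.1037 0.105 ]
80 64 [470.  235.1] [ 0.4398 -0.2713  0.08  ]
```

View pics/c1.png

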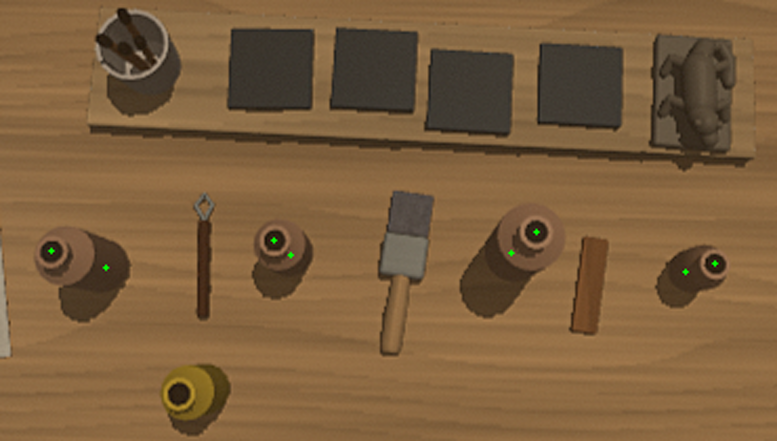

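View pics/c2.png

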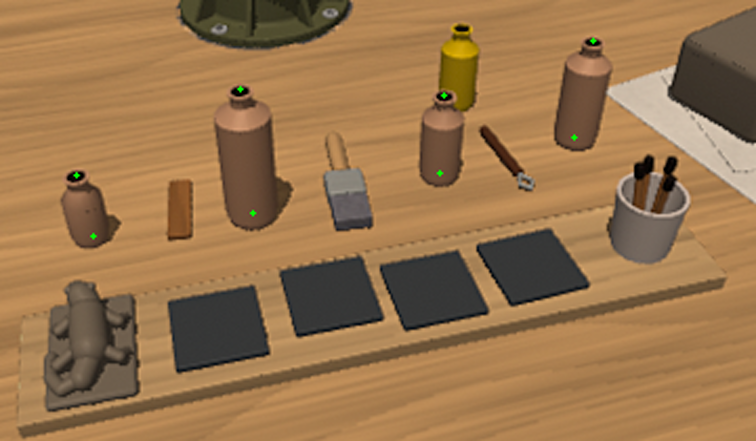

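The crop confirms four pink vases in decreasing size, 155/130/105/80, at those pixels, with the yellow one separate. The axes I projected line up in both views. Tiles next.

```bash
python3 - <<'E'
from h import *
for n in("top","scene"):
    im=cv2.imread(f"pics/{n}0.png")
    if n=="top": print(im[143,259],im[150,406],im[150,285], im[125,230])
    g=im.max(2).astype(int);sat=g-im.min(2)
    mk=((g<80)&(sat<22)).astype(np.uint8);mk=cv2.morphologyEx(mk,cv2.MORPH_OPEN,np.ones((3,3)))
    for c in cv2.findContours(mk,0,2)[0]:
        A=cv2.contourArea(c)
        if 700<A<2600:
            W=np.array([ray(n,p,.026)[:2] for p in c[:,0]],np.float32)
            r=cv2.minAreaRect(W*1000);print(n,A,np.round(cv2.minAreaRect(c)[0],1),np.round(r[0],1),np.round(r[1],1),round(r[2],1))
# vase fit in scene: hole centroid
sc=cv2.imread("pics/scene0.png")
for h,p in {155:(.4527,-.1065),130:(.4295,.2777),105:(.4463,.1037),80:(.4398,-.2713)}.items():
    u,v=np.round(proj("scene",[*p,h/1e3])).astype(int)
    w=sc[v-7:v+8,u-7:u+8].max(2);n_,l,s,c=cv2.connectedComponentsWithStats((w<50).astype(np.uint8))
    if n_>1:
        i=1+np.argmax(s[1:,4]);print(h,s[i,4],np.round(ray("scene",c[i]+[u-7,v-7],h/1e3),4))
E
```

```text
[46 54 58] [51 61 65] [ 64  99 126] [ 74 111 145]
top 2128.5 [ 60.9 253.4] [391.9 491.5] [131.9 210.6] 58.1
top 1419.5 [353.1 153.3] [603.8 -62.2] [78.8 79.3] 88.2
top 1422.5 [405.7 150.3] [ 612.9 -167.3] [78.8 79.2] 88.1
top 1386.0 [307.3 142.8] [622.9  29.5] [78.3 79.4] 88.4
top 1401.0 [258.5 142.5] [620.8 128.3] [77.6 78.4] 1.6
top 947.5 [517.   40.8] [ 861.4 -402.7] [78.7 86.2] 51.4
top 1280.5 [573.5  29. ] [ 891.4 -523.2] [135.5 105.9] 1.7
top 1001.0 [305.    3.5] [934.1  45.6] [ 16.7 472.9] 1.7
scene 1391.0 [263.  271.3] [ 620.8 -169.4] [78.2 82.6] 88.1
scene 1238.5 [317.4 255.4] [611.9 -65.3] [78.6 82.1] 87.5
scene 1221.0 [366.1 252.5] [631.3  25.5] [78.5 82.3] 87.9
scene 1137.5 [413.  241.7] [629.5 124.4] [81.6 79.9] 0.7
scene 1879.5 [519.9 160.7] [431.2 514.8] [191.6 238.6] 48.7
scene 1570.5 [594.8  76.5] [  -1.7 1183.1] [150.8 968.7] 34.7
155 25 [ 0.4561 -0.108   0.155 ]
130 18 [0.4339 0.275  0.13  ]
105 20 [0.4506 0.1012 0.105 ]
80 29 [ 0.4421 -0.272   0.08  ]
```

>>> play_rows:
  commands:
    - {"dz": -0.02,"az": 7.1}
    - {"dz": -0.02,"az": 7.1}
    - {"az": 7.1}
    - {"az": 7.1}
    - {"az": 7.1}
  claw: 0.85

```text
validation failed for argument at $.co...
```

>>> play_rows:
  commands:
    - {"az": 7.1}
    - {"az": 7.1}
    - {"az": 7.1}
    - {"az": 7.1}
    - {"az": 7.1}

```text
validation failed for argument at $.co...
```

The full keys may be required in each row.

>>> play_rows:
  commands:
    - {"dx": 0,"dy": 0,"dz": -0.02,"ax": 0,"ay": 0,"az": 7.1}
    - {"dx": 0,"dy": 0,"dz": -0.02,"ax": 0,"ay": 0,"az": 7.1}
    - {"dx": 0,"dy": 0,"dz": 0,"ax": 0,"ay": 0,"az": 7.1}
    - {"dx": 0,"dy": 0,"dz": 0,"ax": 0,"ay": 0,"az": 7.1}
    - {"dx": 0,"dy": 0,"dz": 0,"ax": 0,"ay": 0,"az": 7.1}
  claw: 0.85

```text
time_s: 0.52
ee_pos: [0.1631, 0.5242, 0.2528]
eef_rot: [-3.137, 0.003, 2.213]
force: [-0.6, 0.7, -0.3]
grip_width: 0.0799
```

>>> play_rows:
  commands:
    - {"dx": 0,"dy": 0,"dz": 0,"ax": 0,"ay": 0,"az": 7.1}
    - {"dx": 0,"dy": 0,"dz": 0,"ax": 0,"ay": 0,"az": 7.1}
    - {"dx": 0,"dy": 0,"dz": 0,"ax": 0,"ay": 0,"az": 7.1}
    - {"dx": 0,"dy": 0,"dz": 0,"ax": 0,"ay": 0,"az": 7.1}
    - {"dx": 0,"dy": 0,"dz": 0,"ax": 0,"ay": 0,"az": 7.1}

```text
time_s: 0.93
ee_pos: [0.1629, 0.5237, 0.2514]
eef_rot: [-3.138, 0.008, 1.588]
force: [0.1, -0.4, -0.1]
grip_width: 0.0799
```

>>> play_rows:
  commands:
    - {"dx": -0.034,"dy": 0.023,"dz": -0.01,"ax": 0,"ay": 0,"az": 1}
    - {"dx": -0.034,"dy": 0.023,"dz": -0.01,"ax": 0,"ay": 0,"az": 0}
    - {"dx": -0.034,"dy": 0.023,"dz": -0.01,"ax": 0,"ay": 0,"az": 0}
    - {"dx": -0.034,"dy": 0.023,"dz": -0.01,"ax": 0,"ay": 0,"az": 0}
    - {"dx": -0.034,"dy": 0.023,"dz": -0.01,"ax": 0,"ay": 0,"az": 0}

```text
time_s: 1.35
ee_pos: [0.2736, 0.3544, 0.2977]
eef_rot: [-3.133, 0.016, 1.566]
force: [2.2, 0.8, 0.2]
grip_width: 0.0805
```

>>> play_rows:
  commands:
    - {"dx": -0.034,"dy": 0.023,"dz": 0,"ax": 0,"ay": 0,"az": 0}
    - {"dx": -0.034,"dy": 0.023,"dz": 0,"ax": 0,"ay": 0,"az": 0}
    - {"dx": -0.034,"dy": 0.023,"dz": 0,"ax": 0,"ay": 0,"az": 0}
    - {"dx": -0.034,"dy": 0.023,"dz": 0,"ax": 0,"ay": 0,"az": 0}
    - {"dx": -0.034,"dy": 0.023,"dz": 0,"ax": 0,"ay": 0,"az": 0}

```text
time_s: 1.77
ee_pos: [0.3876, 0.1798, 0.3015]
eef_rot: [-3.136, 0.014, 1.568]
force: [0.3, 1.2, 0.5]
grip_width: 0.0794
```

>>> play_rows:
  commands:
    - {"dx": -0.034,"dy": 0.023,"dz": 0,"ax": 0,"ay": 0,"az": 0}
    - {"dx": -0.034,"dy": 0.023,"dz": 0,"ax": 0,"ay": 0,"az": 0}
    - {"dx": -0.034,"dy": 0.023,"dz": 0,"ax": 0,"ay": 0,"az": 0}
    - {"dx": -0.034,"dy": 0.023,"dz": 0,"ax": 0,"ay": 0,"az": 0}
    - {"dx": 0,"dy": 0,"dz": 0,"ax": 0,"ay": 0,"az": 0}

```text
time_s: 2.18
ee_pos: [0.4805, 0.0352, 0.3019]
eef_rot: [-3.135, 0.015, 1.563]
force: [-0.1, 0.3, -1.0]
grip_width: 0.0801
```

```bash
cat >> h.py <<'E'
from scipy.spatial.transform import Rotation as R
def wristcam():
    o=ctrl.get_obs();im=viewer.camera("wrist")[:,:,::-1].copy();m=viewer.camera_model("wrist")
    T=np.eye(4);T[:3,:3]=R.from_euler("xyz",o["eef_rot"]).as_matrix();T[:3,3]=o["ee_pos"]
    T=T@m["T_tool_cam"];return im,m["K"],T,o
def wray(K,T,uv,z):
    d=T[:3,:3]@np.linalg.inv(K)@[*uv,1];c=T[:3,3];return c+d*(z-c[2])/d[2]
def wproj(K,T,p):
    q=K@(T[:3,:3].T@(np.asarray(p)-T[:3,3]));return q[:2]/q[2]
E
python3 - <<'E'
from h import *
im,K,T,o=wristcam();cv2.imwrite("pics/w1.png",im);print(o["ee_pos"],o["eef_rot"],o["joint_vel"])
np.savez("w1.npz",K=K,T=T)
g=im.max(2).astype(int);sat=g-im.min(2)
mk=((g<80)&(sat<22)).astype(np.uint8);mk=cv2.morphologyEx(mk,cv2.MORPH_OPEN,np.ones((3,3)))
for c in cv2.findContours(mk,0,2)[0]:
    A=cv2.contourArea(c)
    if 500<A<6000:
        W=np.array([wray(K,T,p,.026)[:2] for p in c[:,0]],np.float32)
        r=cv2.minAreaRect(W*1000);print(A,np.round(cv2.minAreaRect(c)[0],1),np.round(r[0],1),np.round(r[1],1),round(r[2],1))
for h,p in {155:(.4544,-.1072),130:(.4317,.2763),105:(.4485,.1025),80:(.441,-.2717)}.items():
    u,v=np.round(wproj(K,T,[*p,h/1e3])).astype(int);print(h,u,v)
    if not(9<u<630 and 9<v<390):continue
    w=im[v-9:v+10,u-9:u+10].max(2);n_,l,s,c=cv2.connectedComponentsWithStats((w<50).astype(np.uint8))
    if n_>1:
        i=1+np.argmax(s[1:,4]);print(h,s[i,4],np.round(wray(K,T,c[i]+[u-9,v-9],h/1e3),4))
E
```

```text
[0.48052723 0.03519987 0.301902  ] [-3.13477044  0.01494455  1.56345126] [ 0.04403449 -0.03426178  0.04652412  0.0188562   0.00960991  0.06384414]
155 301 304
130 266 -84
105 294 115
80 298 367
80 1 [ 0.4419 -0.2697  0.08  ]
```

View pics/w1.png

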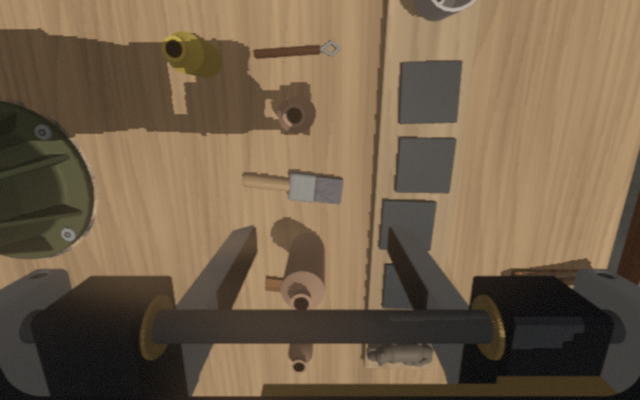

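The wrist view shows tile_d (430,92), tile_c (424,165) and tile_b (407,224) clear of the gripper. The fingers hide tile_a. Mouths are at 105 (294,116) and 155 (301,303). I'll measure these with a brighter threshold.

```bash
python3 - <<'E'
from h import *
im=cv2.imread("pics/w1.png");d=np.load("w1.npz");K,T=d["K"],d["T"]
print(im[92,430],im[165,424],im[116,294],im[303,301],im[110,303],im[60,390])
g=im.max(2).astype(int);sat=g-im.min(2)
mk=((g<115)&(sat<18)).astype(np.uint8);mk=cv2.morphologyEx(mk,cv2.MORPH_OPEN,np.ones((3,3)));
for c in cv2.findContours(mk,0,2)[0]:
    A=cv2.contourArea(c)
    if 1500<A<6000:
        W=np.array([wray(K,T,p,.026)[:2] for p in c[:,0]],np.float32)
        r=cv2.minAreaRect(W*1000);print(A,np.round(cv2.minAreaRect(c)[0],1),np.round(r[0],1),np.round(r[1],1),round(r[2],1))
for h,(u,v) in {155:(301,304),105:(294,115)}.items():
  for th in (50,65,80):
    w=im[v-11:v+12,u-11:u+12].max(2);n_,l,s,c=cv2.connectedComponentsWithStats((w<th).astype(np.uint8))
    i=1+np.argmax(s[1:,4]);print(h,s[i,4],c[i]+[u-11,v-11],np.round(wray(K,T,c[i]+[u-11,v-11],h/1e3),4))
E
```

```text
[77 80 85] [78 81 85] [32 43 56] [32 46 59] [ 64  80 100] [113 144 170]
1731.5 [ 26.1 195.4] [ 40.9 -10. ] [112.   74.3] 8.8
2815.0 [424.9 164.6] [624.5  29.6] [77.5 77.7] 88.4
2714.0 [ 33.5 137. ] [72.  61.2] [105.1  90.9] 73.6
3403.0 [429.5  91.5] [622.7 128.3] [77.3 77.4] 1.0Traceback (most recent call last):
  File "<stdin>", line 14, in <module>
    return _wrapfunc(a, 'argmax', axis=axis, out=out, **kwds)
    return bound(*args, **kwds)
ValueError: attempt to get argmax of an empty sequence
```

```bash
cat >> h.py <<'E'
def delta(x,y,z):
    o=ctrl.get_obs();Rt=R.from_euler("xyz",o["eef_rot"]);W=R.from_euler("xyz",[np.pi,0,np.pi/2])
    print("t",round(o["time_s"],2),"pos",np.round(o["ee_pos"],4),"d mm",np.round(Rt.inv().apply(np.array([x,y,z])-o["ee_pos"])*1e3,1),"rot deg",np.round((Rt.inv()*W).as_rotvec(degrees=True),2),"w",o["grip_width"],"F",np.round(o["force"],1))
E
python3 -c "
from h import *
delta(.4535,-.107,.302)"
```

```text
t 2.23 pos [0.4794 0.0371 0.3019] d mm [-144.3  -24.9    2.2] rot deg [-0.41  0.82 -0.42] w 0.08003049220013707 F [-0.9  0.1  0.3]
```

>>> play_rows:
  commands:
    - {"dx": -0.029,"dy": -0.005,"dz": 0,"ax": -0.4,"ay": 0.8,"az": 0.4}
    - {"dx": -0.029,"dy": -0.005,"dz": 0,"ax": 0,"ay": 0,"az": 0}
    - {"dx": -0.029,"dy": -0.005,"dz": 0,"ax": 0,"ay": 0,"az": 0}
    - {"dx": -0.029,"dy": -0.005,"dz": 0,"ax": 0,"ay": 0,"az": 0}
    - {"dx": -0.029,"dy": -0.005,"dz": 0,"ax": 0,"ay": 0,"az": 0}

```text
time_s: 2.65
ee_pos: [0.4509, -0.1055, 0.3008]
eef_rot: [-3.139, -0.002, 1.565]
force: [0.5, 0.1, -1.0]
grip_width: 0.0801
```

```bash
python3 -c "
from h import *
delta(.4535,-.107,.089)"
```

```text
t 2.65 pos [ 0.4509 -0.1055  0.3008] d mm [ -1.9   3.2 211.8] rot deg [-0.16 -0.13 -0.35] w 0.08006505919344564 F [ 0.5  0.1 -1. ]
```

>>> play_rows:
  commands:
    - {"dx": -0.002,"dy": 0.003,"dz": 0.022,"ax": 0,"ay": 0,"az": -0.3}
    - {"dx": 0,"dy": 0,"dz": 0.03,"ax": 0,"ay": 0,"az": 0}
    - {"dx": 0,"dy": 0,"dz": 0.03,"ax": 0,"ay": 0,"az": 0}
    - {"dx": 0,"dy": 0,"dz": 0.03,"ax": 0,"ay": 0,"az": 0}
    - {"dx": 0,"dy": 0,"dz": 0,"ax": 0,"ay": 0,"az": 0}

```text
time_s: 3.07
ee_pos: [0.4521, -0.1081, 0.1864]
eef_rot: [3.14, -0.001, 1.568]
force: [-0.8, 0.6, -0.7]
grip_width: 0.0798
```

```bash
python3 -c "
from h import *
delta(.4535,-.107,.089)
im,K,T,o=wristcam();cv2.imwrite('pics/w2.png',im)
u,v=np.round(wproj(K,T,[.4535,-.107,.155])).astype(int);print(u,v)
"
```

```text
t 3.07 pos [ 0.4521 -0.1081  0.1864] d mm [ 1.   1.3 97.4] rot deg [ 0.07 -0.06 -0.17] w 0.0798356701812936 F [-0.8  0.6 -0.7]
324 225
```

View pics/w2.png

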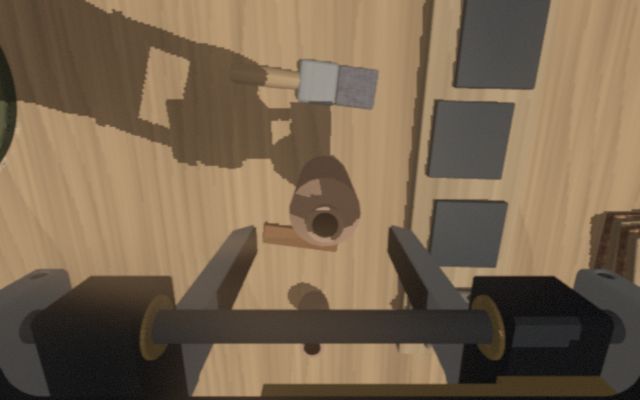

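The mouth appears at (324,225), as predicted, and sits between the fingers. Descend and grip.

>>> play_rows:
  commands:
    - {"dx": 0.001,"dy": 0.001,"dz": 0.025,"ax": 0,"ay": 0,"az": 0}
    - {"dx": 0,"dy": 0,"dz": 0.025,"ax": 0,"ay": 0,"az": 0}
    - {"dx": 0,"dy": 0,"dz": 0.025,"ax": 0,"ay": 0,"az": 0}
    - {"dx": 0,"dy": 0,"dz": 0.02,"ax": 0,"ay": 0,"az": 0}
    - {"dx": 0,"dy": 0,"dz": 0,"ax": 0,"ay": 0,"az": 0}

```text
time_s: 3.53
ee_pos: [0.4601, -0.1056, 0.1021]
eef_rot: [3.124, 0.004, 1.572]
force: [-0.3, 0.2, -1.4]
grip_width: 0.0798
```

>>> play_rows:
  commands:
    - {"dx": 0,"dy": 0,"dz": 0,"ax": 0,"ay": 0,"az": 0}
    - {"dx": 0,"dy": 0,"dz": 0,"ax": 0,"ay": 0,"az": 0}
    - {"dx": 0,"dy": 0,"dz": 0,"ax": 0,"ay": 0,"az": 0}
    - {"dx": 0,"dy": 0,"dz": 0,"ax": 0,"ay": 0,"az": 0}
    - {"dx": 0,"dy": 0,"dz": 0,"ax": 0,"ay": 0,"az": 0}
  claw: 0.3
  squeeze: 20

```text
time_s: 3.95
ee_pos: [0.4635, -0.1054, 0.1102]
eef_rot: [3.116, 0.006, 1.574]
force: [-0.9, -0.3, -3.6]
grip_width: 0.0564
```

>>> play_rows:
  commands:
    - {"dx": 0,"dy": 0,"dz": 0,"ax": 0,"ay": 0,"az": 0}
    - {"dx": 0,"dy": 0,"dz": 0,"ax": 0,"ay": 0,"az": 0}
    - {"dx": 0,"dy": 0,"dz": 0,"ax": 0,"ay": 0,"az": 0}
    - {"dx": 0,"dy": 0,"dz": 0,"ax": 0,"ay": 0,"az": 0}
    - {"dx": 0,"dy": 0,"dz": 0,"ax": 0,"ay": 0,"az": 0}

```text
time_s: 4.37
ee_pos: [0.4636, -0.1054, 0.1111]
eef_rot: [3.115, 0.006, 1.573]
force: [0.3, 0.0, -3.0]
grip_width: 0.0561
```

```bash
python3 -c "
from h import *
delta(.4535,-.107,.089)"
```

```text
t 4.37 pos [ 0.4636 -0.1054  0.1111] d mm [ -1.4 -10.7  21.9] rot deg [1.5  0.35 0.15] w 0.05613168846745404 F [ 0.3  0.  -3. ]
```

Unexpected: the TCP rose and tilted about 1.5°. I'll check before lifting.

```bash
python3 -c "
from h import *
o=ctrl.get_obs();print({k:np.round(v,3).tolist() for k,v in o.items()})
s=viewer.camera('scene')[:,:,::-1];w=viewer.camera('wrist')[:,:,::-1]
cv2.imwrite('pics/s3.png',np.hstack([cv2.resize(s[60:360,150:450],(400,400)),cv2.resize(w[:,120:520],(400,400))]))
o=ctrl.get_obs();print(o['ee_pos'],o['qpos'])
"
```

```text
{'time_s': 4.367, 'qpos': [-0.302, 0.238, 1.857, 0.002, 1.019, -0.306], 'joint_vel': [-0.001, 0.002, 0.002, -0.001, -0.002, 0.0], 'tau': [0.011, -46.362, -31.725, 0.056, -0.045, 0.002], 'ee_pos': [0.464, -0.105, 0.111], 'eef_rot': [3.115, 0.006, 1.573], 'force': [0.281, 0.036, -2.965], 'moment': [-0.11, 0.079, -0.059], 'grip_width': 0.056}
[ 0.46356724 -0.10545734  0.11108327] [-0.30180837  0.23853678  1.85748068  0.00225116  1.01870953 -0.3056317 ]
```

View pics/s3.png

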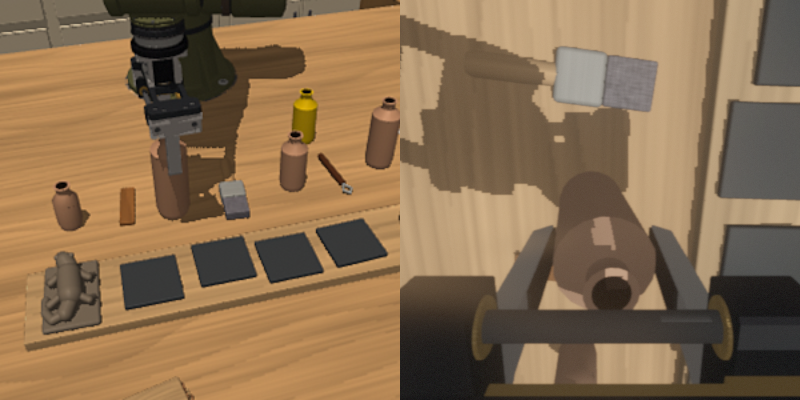

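Vase 155 is held: the wrist view shows it between the pads, and -3 N matches its weight. Lift gently.

>>> play_rows:
  commands:
    - {"dx": 0,"dy": 0,"dz": -0.008,"ax": 0,"ay": 0,"az": 0}
    - {"dx": 0,"dy": 0,"dz": -0.015,"ax": 0,"ay": 0,"az": 0}
    - {"dx": 0,"dy": 0,"dz": -0.02,"ax": 0,"ay": 0,"az": 0}
    - {"dx": 0,"dy": 0,"dz": -0.015,"ax": 0.5,"ay": 0,"az": 0}
    - {"dx": 0,"dy": 0,"dz": -0.006,"ax": 0.5,"ay": 0,"az": 0}

```text
time_s: 4.88
ee_pos: [0.4606, -0.1047, 0.1778]
eef_rot: [3.137, 0.005, 1.573]
force: [1.1, 0.1, -2.3]
grip_width: 0.0562
```

```bash
python3 -c "
from h import *
delta(.614,-.167,.2)"
```

```text
t 4.88 pos [ 0.4606 -0.1047  0.1778] d mm [-62.7 153.4 -21.3] rot deg [0.24 0.28 0.14] w 0.05616777577262004 F [ 1.1  0.1 -2.3]
```

>>> play_rows:
  commands:
    - {"dx": -0.005,"dy": 0.012,"dz": -0.004,"ax": 0,"ay": 0.2,"az": 0}
    - {"dx": -0.008,"dy": 0.02,"dz": -0.004,"ax": 0.2,"ay": 0,"az": 0}
    - {"dx": -0.01,"dy": 0.026,"dz": -0.004,"ax": 0,"ay": 0,"az": 0}
    - {"dx": -0.01,"dy": 0.026,"dz": -0.004,"ax": 0,"ay": 0,"az": 0}
    - {"dx": -0.01,"dy": 0.026,"dz": 0,"ax": 0,"ay": 0,"az": 0}

```text
time_s: 5.3
ee_pos: [0.5725, -0.1477, 0.2018]
eef_rot: [3.136, 0.003, 1.574]
force: [0.8, -0.6, -2.7]
grip_width: 0.0564
```

>>> play_rows:
  commands:
    - {"dx": -0.008,"dy": 0.02,"dz": 0,"ax": 0,"ay": 0,"az": 0}
    - {"dx": -0.006,"dy": 0.012,"dz": 0,"ax": 0,"ay": 0,"az": 0}
    - {"dx": -0.003,"dy": 0.007,"dz": 0,"ax": 0,"ay": 0,"az": 0}
    - {"dx": 0,"dy": 0,"dz": 0,"ax": 0,"ay": 0,"az": 0}
    - {"dx": 0,"dy": 0,"dz": 0,"ax": 0,"ay": 0,"az": 0}

```text
time_s: 5.72
ee_pos: [0.6163, -0.1669, 0.2029]
eef_rot: [3.137, 0.003, 1.573]
force: [0.1, 0.7, -3.5]
grip_width: 0.0562
```

```bash
python3 -c "
from h import *
delta(.614,-.1655,.137)
cv2.imwrite('pics/s4.png',viewer.camera('scene')[:,:,::-1][100:340,130:450].copy().repeat(2,0).repeat(2,1))
t=cv2.imwrite('pics/t4.png',viewer.camera('top')[:,:,::-1][80:260,300:520].copy().repeat(3,0).repeat(3,1))
"
```

```text
t 5.72 pos [ 0.6163 -0.1669  0.2029] d mm [ 1.6 -2.6 65.9] rot deg [0.29 0.16 0.15] w 0.056211711012767 F [ 0.1  0.7 -3.5]
```

View pics/s4.png

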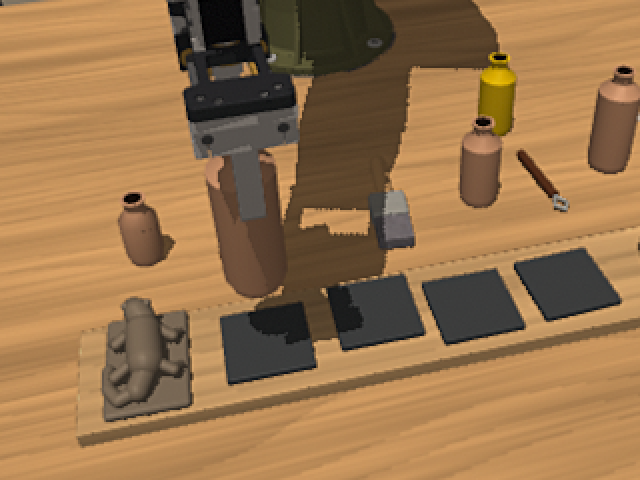

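```bash
python3 -c "
from h import *
for z in (.06,.07,.08,.09,.1,.11):print(z,proj('scene',[.6163+.0235*.96,-.168-.0235*.27,z]))
for z in (.02,.03): pass
"
```

```text
0.06 [260.00883955 265.51038367]
0.07 [259.38751568 261.59699102]
0.08 [258.75523527 257.61458892]
0.09 [258.11170593 253.56133574]
0.1 [257.45662477 249.43532373]
0.11 [256.78967794 245.23457604]
```

>>> play_rows:
  commands:
    - {"dx": 0.001,"dy": -0.001,"dz": 0.006,"ax": 0.2,"ay": 0.1,"az": 0}
    - {"dx": 0,"dy": -0.001,"dz": 0.01,"ax": 0,"ay": 0,"az": 0}
    - {"dx": 0,"dy": 0,"dz": 0.01,"ax": 0,"ay": 0,"az": 0}
    - {"dx": 0,"dy": 0,"dz": 0.006,"ax": 0,"ay": 0,"az": 0}
    - {"dx": 0,"dy": 0,"dz": 0.003,"ax": 0,"ay": 0,"az": 0}

```text
time_s: 6.23
ee_pos: [0.6124, -0.1647, 0.1659]
eef_rot: [3.139, 0.001, 1.574]
force: [0.4, -0.5, -3.7]
grip_width: 0.0563
```

```bash
python3 -c "
from h import *
delta(.614,-.1655,.137)"
```

```text
t 6.23 pos [ 0.6124 -0.1647  0.1659] d mm [-0.7  1.5 28.9] rot deg [0.13 0.07 0.19] w 0.056254266634153664 F [ 0.4 -0.5 -3.7]
```

>>> play_rows:
  commands:
    - {"dx": -0.0005,"dy": 0.0015,"dz": 0.006,"ax": 0,"ay": 0,"az": 0}
    - {"dx": 0,"dy": 0,"dz": 0.006,"ax": 0,"ay": 0,"az": 0}
    - {"dx": 0,"dy": 0,"dz": 0.004,"ax": 0,"ay": 0,"az": 0}
    - {"dx": 0,"dy": 0,"dz": 0.003,"ax": 0,"ay": 0,"az": 0}
    - {"dx": 0,"dy": 0,"dz": 0.002,"ax": 0,"ay": 0,"az": 0}

```text
time_s: 6.65
ee_pos: [0.6137, -0.1652, 0.1415]
eef_rot: [3.141, 0.001, 1.574]
force: [-0.7, 0.4, -2.6]
grip_width: 0.056
```

>>> play_rows:
  commands:
    - {"dx": 0,"dy": 0,"dz": 0.002,"ax": 0,"ay": 0,"az": 0}
    - {"dx": 0,"dy": 0,"dz": 0.002,"ax": 0,"ay": 0,"az": 0}
    - {"dx": 0,"dy": 0,"dz": 0.002,"ax": 0,"ay": 0,"az": 0}
    - {"dx": 0,"dy": 0,"dz": 0.001,"ax": 0,"ay": 0,"az": 0}
    - {"dx": 0,"dy": 0,"dz": 0.001,"ax": 0,"ay": 0,"az": 0}

```text
time_s: 7.07
ee_pos: [0.6142, -0.1657, 0.1354]
eef_rot: [3.138, 0.002, 1.574]
force: [-4.8, 0.7, 4.7]
grip_width: 0.0561
```

```bash
python3 -c "
from h import *
delta(.614,-.1655,.137)"
```

```text
t 7.07 pos [ 0.6142 -0.1657  0.1354] d mm [ 0.2 -0.2 -1.6] rot deg [0.18 0.12 0.19] w 0.0560899336703959 F [-4.8  0.7  4.7]
```

Contact: the force went from -3 to +4.7 N. Release.

>>> play_rows:
  commands:
    - {"dx": 0,"dy": 0,"dz": 0,"ax": 0,"ay": 0,"az": 0}
    - {"dx": 0,"dy": 0,"dz": 0,"ax": 0,"ay": 0,"az": 0}
    - {"dx": 0,"dy": 0,"dz": 0,"ax": 0,"ay": 0,"az": 0}
    - {"dx": 0,"dy": 0,"dz": 0,"ax": 0,"ay": 0,"az": 0}
    - {"dx": 0,"dy": 0,"dz": 0,"ax": 0,"ay": 0,"az": 0}
  claw: 0.85

```text
time_s: 7.48
ee_pos: [0.6151, -0.166, 0.1372]
eef_rot: [3.135, 0.003, 1.574]
force: [0.3, -0.2, -0.7]
grip_width: 0.0795
```

>>> play_rows:
  commands:
    - {"dx": 0,"dy": 0,"dz": -0.006,"ax": 0,"ay": 0,"az": 0}
    - {"dx": 0,"dy": 0,"dz": -0.02,"ax": 0,"ay": 0,"az": 0}
    - {"dx": 0,"dy": 0,"dz": -0.035,"ax": 0,"ay": 0,"az": 0}
    - {"dx": 0,"dy": 0,"dz": -0.035,"ax": 0,"ay": 0,"az": 0}
    - {"dx": 0,"dy": 0,"dz": -0.03,"ax": 0,"ay": 0,"az": 0}

```text
time_s: 7.9
ee_pos: [0.6121, -0.1648, 0.2615]
eef_rot: [-3.136, -0.001, 1.574]
force: [0.3, -0.1, 0.8]
grip_width: 0.0794
```

```bash
python3 -c "
from h import *
delta(.431,.277,.25)"
```

```text
t 7.9 pos [ 0.6121 -0.1648  0.2615] d mm [ 442.4 -179.6   12.9] rot deg [-0.32 -0.05  0.19] w 0.07942257932722735 F [ 0.3 -0.1  0.8]
```

>>> play_rows:
  commands:
    - {"dx": 0.015,"dy": -0.006,"dz": -0.005,"ax": -0.3,"ay": 0,"az": 0}
    - {"dx": 0.034,"dy": -0.014,"dz": 0,"ax": 0,"ay": 0,"az": 0}
    - {"dx": 0.036,"dy": -0.015,"dz": 0,"ax": 0,"ay": 0,"az": 0}
    - {"dx": 0.036,"dy": -0.015,"dz": 0,"ax": 0,"ay": 0,"az": 0}
    - {"dx": 0.036,"dy": -0.015,"dz": 0,"ax": 0,"ay": 0,"az": 0}

```text
time_s: 8.32
ee_pos: [0.5473, -0.0092, 0.276]
eef_rot: [3.127, 0.003, 1.566]
force: [1.0, -0.4, -0.1]
grip_width: 0.0799
```

>>> play_rows:
  commands:
    - {"dx": 0.036,"dy": -0.015,"dz": 0,"ax": 0,"ay": 0,"az": 0}
    - {"dx": 0.036,"dy": -0.015,"dz": 0,"ax": 0,"ay": 0,"az": 0}
    - {"dx": 0.036,"dy": -0.015,"dz": 0,"ax": 0,"ay": 0,"az": 0}
    - {"dx": 0.036,"dy": -0.015,"dz": 0,"ax": 0,"ay": 0,"az": 0}
    - {"dx": 0.036,"dy": -0.015,"dz": 0,"ax": 0,"ay": 0,"az": 0}

```text
time_s: 8.73
ee_pos: [0.468, 0.1787, 0.2777]
eef_rot: [3.122, 0.002, 1.564]
force: [1.7, 0.2, 0.2]
grip_width: 0.08
```

>>> play_rows:
  commands:
    - {"dx": 0.036,"dy": -0.015,"dz": 0,"ax": 0,"ay": 0,"az": 0}
    - {"dx": 0.03,"dy": -0.012,"dz": 0,"ax": 0,"ay": 0,"az": 0}
    - {"dx": 0.02,"dy": -0.008,"dz": 0,"ax": 0,"ay": 0,"az": 0}
    - {"dx": 0.01,"dy": -0.004,"dz": 0,"ax": 0,"ay": 0,"az": 0}
    - {"dx": 0,"dy": 0,"dz": 0,"ax": 0,"ay": 0,"az": 0}

```text
time_s: 9.15
ee_pos: [0.4233, 0.2854, 0.2802]
eef_rot: [3.119, -0.001, 1.571]
force: [-0.4, 0.2, -0.4]
grip_width: 0.08
```

```bash
cat >> h.py <<'E'
def mouth(h,p,r=9,th=62):
    im,K,T,o=wristcam();z=h/1e3;u,v=np.round(wproj(K,T,[*p,z])).astype(int);print("pred px",u,v)
    w=im[v-14:v+15,u-14:u+15].max(2);n,l,s,c=cv2.connectedComponentsWithStats((w<th).astype(np.uint8))
    for i in range(1,n):
        if s[i,4]>30:print(s[i].tolist(),np.round(wray(K,T,c[i]+[u-14,v-14],z),4))
    return im
E
python3 -c "
from h import *
delta(.431,.277,.25)
im=mouth(130,(.431,.277));cv2.imwrite('pics/w5.png',im)
t=viewer.camera('top')[:,:,::-1];cv2.imwrite('pics/t5.png',t[90:280,340:520].copy().repeat(3,0).repeat(3,1))"
```

```text
t 9.15 pos [0.4233 0.2854 0.2802] d mm [-8.4  7.  30.4] rot deg [ 1.32 -0.04  0.01] w 0.07995414259745844 F [-0.4  0.2 -0.4]
pred px 326 193
```

View pics/t5.png

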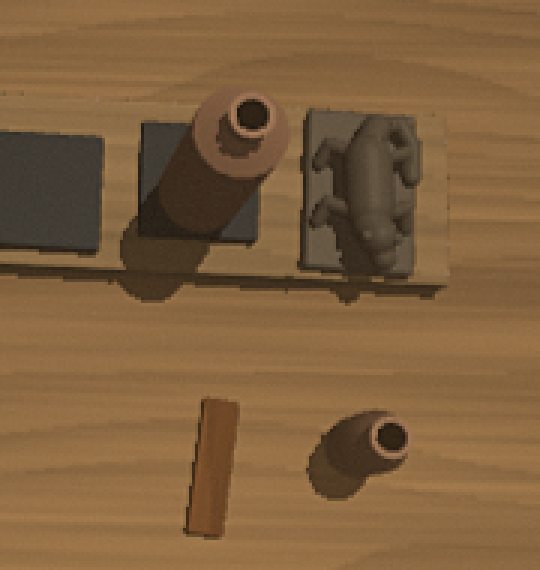

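Vase 155 stands on tile_a, with its mouth at about (424,128) full-frame. Checking its centre, then moving on to the 130.

```bash
python3 -c "
from h import *
print(ray('top',(340+250.5/3-.3,90+115/3-.3),.181))
im=cv2.imread('pics/w5.png');print(im[193,326],im[185:202:3,326].max(1),im[193,315:338:3].max(1))"
```

```text
[ 0.60210759 -0.16542494  0.181     ]
[39 52 67] [141  64  68  66  68  68] [165 110  66  67  66  66  80 167]
```

>>> play_rows:
  commands:
    - {"dx": -0.004,"dy": 0.004,"dz": 0.01,"ax": 0.7,"ay": 0,"az": 0}
    - {"dx": -0.004,"dy": 0.003,"dz": 0.02,"ax": 0.6,"ay": 0,"az": 0}
    - {"dx": 0,"dy": 0,"dz": 0.02,"ax": 0,"ay": 0,"az": 0}
    - {"dx": 0,"dy": 0,"dz": 0.01,"ax": 0,"ay": 0,"az": 0}
    - {"dx": 0,"dy": 0,"dz": 0.005,"ax": 0,"ay": 0,"az": 0}

```text
time_s: 9.67
ee_pos: [0.4355, 0.2699, 0.2127]
eef_rot: [3.141, -0.002, 1.564]
force: [0.3, 0.4, -0.1]
grip_width: 0.0799
```

```bash
python3 -c "
from h import *
delta(.431,.277,.069)
im=mouth(130,(.431,.277),th=75);cv2.imwrite('pics/w6.png',im)"
```

```text
t 9.67 pos [0.4355 0.2699 0.2127] d mm [  6.8  -4.6 143.7] rot deg [ 0.02 -0.09 -0.41] w 0.0798658434941425 F [ 0.3  0.4 -0.1]
pred px 316 196
[5, 5, 20, 20, 319] [0.4314 0.2771 0.13  ]
```

Vase 155 sits about 12 mm short in x, because the grasp was off-centre; I'll regrasp and correct it later. Vase 130 measures (0.4314, 0.2771). I'll descend slowly with corrections so the jaws are centred before closing.

>>> play_rows:
  commands:
    - {"dx": 0.003,"dy": -0.002,"dz": 0.008,"ax": 0,"ay": 0,"az": -0.4}
    - {"dx": 0.003,"dy": -0.002,"dz": 0.014,"ax": 0,"ay": 0,"az": 0}
    - {"dx": 0.001,"dy": 0,"dz": 0.014,"ax": 0,"ay": 0,"az": 0}
    - {"dx": 0,"dy": 0,"dz": 0.012,"ax": 0,"ay": 0,"az": 0}
    - {"dx": 0,"dy": 0,"dz": 0.008,"ax": 0,"ay": 0,"az": 0}

```text
time_s: 10.13
ee_pos: [0.4331, 0.2774, 0.1566]
eef_rot: [3.137, -0.004, 1.571]
force: [0.2, -0.4, 1.0]
grip_width: 0.0802
```

```bash
python3 -c "
from h import *
delta(.4314,.2771,.069)"
```

```text
t 10.13 pos [0.4331 0.2774 0.1566] d mm [-0.7 -2.1 87.6] rot deg [ 0.28 -0.25 -0.01] w 0.08017004223928001 F [ 0.2 -0.4  1. ]
```

>>> play_rows:
  commands:
    - {"dx": 0,"dy": -0.002,"dz": 0.014,"ax": 0.2,"ay": -0.2,"az": 0}
    - {"dx": 0,"dy": 0,"dz": 0.014,"ax": 0,"ay": 0,"az": 0}
    - {"dx": 0,"dy": 0,"dz": 0.014,"ax": 0,"ay": 0,"az": 0}
    - {"dx": 0,"dy": 0,"dz": 0.014,"ax": 0,"ay": 0,"az": 0}
    - {"dx": 0,"dy": 0,"dz": 0.01,"ax": 0,"ay": 0,"az": 0}

```text
time_s: 10.55
ee_pos: [0.4324, 0.2787, 0.0897]
eef_rot: [3.136, -0.003, 1.572]
force: [-0.8, 0.9, 0.5]
grip_width: 0.0803
```

```bash
python3 -c "
from h import *
delta(.4314,.2771,.069)"
```

```text
t 10.55 pos [0.4324 0.2787 0.0897] d mm [-1.6 -1.2 20.6] rot deg [ 0.34 -0.19  0.08] w 0.08027077281713531 F [-0.8  0.9  0.5]
```

>>> play_rows:
  commands:
    - {"dx": -0.001,"dy": -0.001,"dz": 0.007,"ax": 0.3,"ay": -0.2,"az": 0}
    - {"dx": 0,"dy": 0,"dz": 0.005,"ax": 0,"ay": 0,"az": 0}
    - {"dx": 0,"dy": 0,"dz": 0.004,"ax": 0,"ay": 0,"az": 0}
    - {"dx": 0,"dy": 0,"dz": 0,"ax": 0,"ay": 0,"az": 0}
    - {"dx": 0,"dy": 0,"dz": 0,"ax": 0,"ay": 0,"az": 0}

```text
time_s: 10.97
ee_pos: [0.4316, 0.2778, 0.072]
eef_rot: [-3.141, 0.001, 1.573]
force: [-0.1, 0.0, 0.5]
grip_width: 0.0801
```

```bash
python3 -c "
from h import *
delta(.4314,.2771,.069)"
```

```text
t 10.97 pos [0.4316 0.2778 0.072 ] d mm [-0.7 -0.2  3. ] rot deg [-0.01  0.03  0.11] w 0.08005791221505978 F [-0.1  0.   0.5]
```

Centred within 1 mm and vertical. Close, then a gentle lift.

>>> play_rows:
  commands:
    - {"dx": 0,"dy": 0,"dz": 0,"ax": 0,"ay": 0,"az": 0}
    - {"dx": 0,"dy": 0,"dz": 0,"ax": 0,"ay": 0,"az": 0}
    - {"dx": 0,"dy": 0,"dz": 0,"ax": 0,"ay": 0,"az": 0}
    - {"dx": 0,"dy": 0,"dz": 0,"ax": 0,"ay": 0,"az": 0}
    - {"dx": 0,"dy": 0,"dz": 0,"ax": 0,"ay": 0,"az": 0}
  claw: 0.3
  squeeze: 20

```text
time_s: 11.38
ee_pos: [0.4324, 0.2783, 0.0738]
eef_rot: [3.139, -0.001, 1.573]
force: [-0.3, -1.3, -2.1]
grip_width: 0.05
```

>>> play_rows:
  commands:
    - {"dx": 0,"dy": 0,"dz": 0,"ax": 0,"ay": 0,"az": 0}
    - {"dx": 0,"dy": 0,"dz": -0.005,"ax": 0,"ay": 0,"az": 0}
    - {"dx": 0,"dy": 0,"dz": -0.01,"ax": 0,"ay": 0,"az": 0}
    - {"dx": 0,"dy": 0,"dz": -0.015,"ax": 0,"ay": 0,"az": 0}
    - {"dx": 0,"dy": 0,"dz": -0.02,"ax": 0,"ay": 0,"az": 0}

```text
time_s: 11.8
ee_pos: [0.4303, 0.2771, 0.1232]
eef_rot: [-3.137, 0.003, 1.573]
force: [0.3, -0.3, -1.6]
grip_width: 0.0496
```

>>> play_rows:
  commands:
    - {"dx": 0,"dy": 0,"dz": -0.02,"ax": 0,"ay": 0,"az": 0}
    - {"dx": 0,"dy": 0,"dz": -0.02,"ax": 0,"ay": 0,"az": 0}
    - {"dx": 0,"dy": 0,"dz": -0.01,"ax": 0,"ay": 0,"az": 0}
    - {"dx": 0,"dy": 0,"dz": -0.005,"ax": 0,"ay": 0,"az": 0}
    - {"dx": 0,"dy": 0,"dz": 0,"ax": 0,"ay": 0,"az": 0}

```text
time_s: 12.22
ee_pos: [0.4312, 0.2776, 0.1885]
eef_rot: [3.14, -0.001, 1.573]
force: [-0.6, -0.1, -1.5]
grip_width: 0.0498
```

```bash
python3 -c "
from h import *
delta(.605,-.0612,.15)"
```

```text
t 12.22 pos [0.4312 0.2776 0.1885] d mm [-339.2  173.    38.6] rot deg [ 0.11 -0.04  0.11] w 0.0498096111630227 F [-0.6 -0.1 -1.5]
```

>>> play_rows:
  commands:
    - {"dx": -0.012,"dy": 0.006,"dz": -0.004,"ax": 0,"ay": 0,"az": 0}
    - {"dx": -0.023,"dy": 0.012,"dz": -0.004,"ax": 0,"ay": 0,"az": 0}
    - {"dx": -0.028,"dy": 0.014,"dz": -0.004,"ax": 0,"ay": 0,"az": 0}
    - {"dx": -0.028,"dy": 0.014,"dz": 0,"ax": 0,"ay": 0,"az": 0}
    - {"dx": -0.028,"dy": 0.014,"dz": 0,"ax": 0,"ay": 0,"az": 0}

```text
time_s: 12.63
ee_pos: [0.4904, 0.1586, 0.1994]
eef_rot: [-3.141, -0.001, 1.581]
force: [0.4, 0.3, -1.4]
grip_width: 0.0502
```

>>> play_rows:
  commands:
    - {"dx": -0.028,"dy": 0.014,"dz": 0,"ax": 0,"ay": 0,"az": 0}
    - {"dx": -0.028,"dy": 0.014,"dz": 0,"ax": 0,"ay": 0,"az": 0}
    - {"dx": -0.028,"dy": 0.014,"dz": 0,"ax": 0,"ay": 0,"az": 0}
    - {"dx": -0.028,"dy": 0.014,"dz": 0,"ax": 0,"ay": 0,"az": 0}
    - {"dx": -0.028,"dy": 0.014,"dz": 0,"ax": 0,"ay": 0,"az": 0}

```text
time_s: 13.05
ee_pos: [0.5628, 0.0117, 0.1962]
eef_rot: [-3.136, -0.0, 1.581]
force: [0.9, 0.8, -0.9]
grip_width: 0.0498
```

```bash
python3 -c "
from h import *
delta(.605,-.0612,.2)"
```

```text
t 13.05 pos [0.5628 0.0117 0.1962] d mm [-73.3  41.4  -4.1] rot deg [-0.34 -0.03  0.61] w 0.04976710682589828 F [ 0.9  0.8 -0.9]
```

>>> play_rows:
  commands:
    - {"dx": -0.022,"dy": 0.013,"dz": 0,"ax": -0.3,"ay": 0,"az": 0.6}
    - {"dx": -0.018,"dy": 0.01,"dz": 0,"ax": 0,"ay": 0,"az": 0}
    - {"dx": -0.012,"dy": 0.007,"dz": 0,"ax": 0,"ay": 0,"az": 0}
    - {"dx": -0.008,"dy": 0.004,"dz": 0,"ax": 0,"ay": 0,"az": 0}
    - {"dx": -0.004,"dy": 0.002,"dz": 0,"ax": 0,"ay": 0,"az": 0}

```text
time_s: 13.47
ee_pos: [0.6001, -0.061, 0.1913]
eef_rot: [-3.134, -0.001, 1.565]
force: [-0.6, 0.6, -1.9]
grip_width: 0.0497
```

```bash
python3 -c "
from h import *
delta(.605,-.0612,.098)"
```

```text
t 13.47 pos [ 0.6001 -0.061   0.1913] d mm [-0.3  5.6 93.3] rot deg [-0.42 -0.04 -0.33] w 0.049745512466812795 F [-0.6  0.6 -1.9]
```

>>> play_rows:
  commands:
    - {"dx": 0,"dy": 0.003,"dz": 0.01,"ax": -0.4,"ay": 0,"az": -0.3}
    - {"dx": 0,"dy": 0.002,"dz": 0.014,"ax": 0,"ay": 0,"az": 0}
    - {"dx": 0,"dy": 0,"dz": 0.016,"ax": 0,"ay": 0,"az": 0}
    - {"dx": 0,"dy": 0,"dz": 0.014,"ax": 0,"ay": 0,"az": 0}
    - {"dx": 0,"dy": 0,"dz": 0.008,"ax": 0,"ay": 0,"az": 0}

```text
time_s: 13.88
ee_pos: [0.605, -0.0597, 0.1275]
eef_rot: [3.141, -0.001, 1.571]
force: [-0.0, 0.0, -1.5]
grip_width: 0.0498
```

```bash
python3 -c "
from h import *
delta(.605,-.0612,.098)"
```

```text
t 13.88 pos [ 0.605  -0.0597  0.1275] d mm [-1.5 -0.1 29.5] rot deg [ 0.06 -0.05  0.03] w 0.04981024151478878 F [-0.   0.  -1.5]
```

>>> play_rows:
  commands:
    - {"dx": -0.001,"dy": 0,"dz": 0.006,"ax": 0,"ay": 0,"az": 0}
    - {"dx": 0,"dy": 0,"dz": 0.006,"ax": 0,"ay": 0,"az": 0}
    - {"dx": 0,"dy": 0,"dz": 0.005,"ax": 0,"ay": 0,"az": 0}
    - {"dx": 0,"dy": 0,"dz": 0.003,"ax": 0,"ay": 0,"az": 0}
    - {"dx": 0,"dy": 0,"dz": 0.002,"ax": 0,"ay": 0,"az": 0}

```text
time_s: 14.3
ee_pos: [0.6044, -0.0592, 0.1032]
eef_rot: [-3.141, -0.001, 1.573]
force: [-0.4, -0.1, -2.0]
grip_width: 0.0495
```

>>> play_rows:
  commands:
    - {"dx": 0,"dy": 0,"dz": 0.0015,"ax": 0,"ay": 0,"az": 0}
    - {"dx": 0,"dy": 0,"dz": 0.001,"ax": 0,"ay": 0,"az": 0}
    - {"dx": 0,"dy": 0,"dz": 0.001,"ax": 0,"ay": 0,"az": 0}
    - {"dx": 0,"dy": 0,"dz": 0.001,"ax": 0,"ay": 0,"az": 0}
    - {"dx": 0,"dy": 0,"dz": 0.001,"ax": 0,"ay": 0,"az": 0}

```text
time_s: 14.72
ee_pos: [0.6051, -0.0593, 0.0997]
eef_rot: [3.14, -0.001, 1.573]
force: [-6.4, 0.4, 10.7]
grip_width: 0.0499
```

```bash
python3 -c "
from h import *
delta(.605,-.0612,.098)"
```

```text
t 14.72 pos [ 0.6051 -0.0593  0.0997] d mm [-1.9 -0.1  1.7] rot deg [ 0.1  -0.04  0.13] w 0.049903030583199316 F [-6.4  0.4 10.7]
```

>>> play_rows:
  commands:
    - {"dx": 0,"dy": 0,"dz": 0,"ax": 0,"ay": 0,"az": 0}
    - {"dx": 0,"dy": 0,"dz": 0,"ax": 0,"ay": 0,"az": 0}
    - {"dx": 0,"dy": 0,"dz": 0,"ax": 0,"ay": 0,"az": 0}
    - {"dx": 0,"dy": 0,"dz": 0,"ax": 0,"ay": 0,"az": 0}
    - {"dx": 0,"dy": 0,"dz": 0,"ax": 0,"ay": 0,"az": 0}
  claw: 0.8

```text
time_s: 15.13
ee_pos: [0.6059, -0.0596, 0.1013]
eef_rot: [3.137, -0.0, 1.573]
force: [0.3, 0.6, -0.1]
grip_width: 0.0751
```

>>> play_rows:
  commands:
    - {"dx": 0,"dy": 0,"dz": -0.006,"ax": 0,"ay": 0,"az": 0}
    - {"dx": 0,"dy": 0,"dz": -0.015,"ax": 0,"ay": 0,"az": 0}
    - {"dx": 0,"dy": 0,"dz": -0.025,"ax": 0,"ay": 0,"az": 0}
    - {"dx": 0,"dy": 0,"dz": -0.025,"ax": 0,"ay": 0,"az": 0}
    - {"dx": 0,"dy": 0,"dz": -0.025,"ax": 0,"ay": 0,"az": 0}

```text
time_s: 15.55
ee_pos: [0.6032, -0.0592, 0.1962]
eef_rot: [-3.136, -0.002, 1.573]
force: [0.1, -0.0, -0.8]
grip_width: 0.0751
```

```bash
python3 -c "
from h import *
delta(.447,.1035,.22)"
```

```text
t 15.55 pos [ 0.6032 -0.0592  0.1962] d mm [ 163.1 -156.   -22.7] rot deg [-0.3  -0.11  0.12] w 0.07509016748925078 F [ 0.1 -0.  -0.8]
```

>>> play_rows:
  commands:
    - {"dx": 0.005,"dy": -0.004,"dz": -0.01,"ax": -0.3,"ay": 0,"az": 0}
    - {"dx": 0.015,"dy": -0.014,"dz": -0.005,"ax": 0,"ay": 0,"az": 0}
    - {"dx": 0.024,"dy": -0.023,"dz": 0,"ax": 0,"ay": 0,"az": 0}
    - {"dx": 0.025,"dy": -0.024,"dz": 0,"ax": 0,"ay": 0,"az": 0}
    - {"dx": 0.025,"dy": -0.024,"dz": 0,"ax": 0,"ay": 0,"az": 0}

```text
time_s: 15.97
ee_pos: [0.5139, 0.0345, 0.2161]
eef_rot: [3.131, -0.001, 1.567]
force: [0.9, 0.7, 0.6]
grip_width: 0.0752
```

>>> play_rows:
  commands:
    - {"dx": 0.024,"dy": -0.023,"dz": 0,"ax": 0,"ay": 0,"az": 0}
    - {"dx": 0.018,"dy": -0.018,"dz": 0,"ax": 0,"ay": 0,"az": 0}
    - {"dx": 0.012,"dy": -0.012,"dz": 0,"ax": 0,"ay": 0,"az": 0}
    - {"dx": 0.006,"dy": -0.006,"dz": 0,"ax": 0,"ay": 0,"az": 0}
    - {"dx": 0,"dy": 0,"dz": 0,"ax": 0,"ay": 0,"az": 0}

```text
time_s: 16.38
ee_pos: [0.4461, 0.1014, 0.2144]
eef_rot: [3.13, -0.002, 1.571]
force: [0.2, -0.3, 0.5]
grip_width: 0.075
```

```bash
python3 -c "
from h import *
im=mouth(105,(.447,.1035),th=75);cv2.imwrite('pics/w7.png',im)
delta(.447,.1035,.05)
t=viewer.camera('top')[:,:,::-1];cv2.imwrite('pics/t7.png',t[90:280,280:520].copy().repeat(3,0).repeat(3,1))"
```

```text
pred px 321 194
[7, 6, 17, 17, 234] [0.4481 0.1036 0.105 ]
t 16.43 pos [0.4467 0.1009 0.2144] d mm [  2.4  -1.6 164.4] rot deg [ 0.65 -0.09  0.02] w 0.07545607959091276 F [ 0.1 -0.6  0.4]
```

View pics/t7.png

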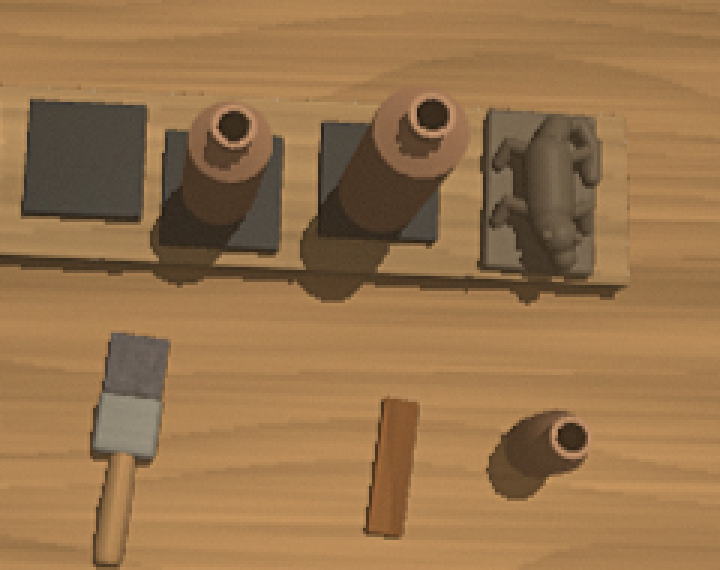

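Vase 130 stands near the centre of tile_b. Vase 105 measures (0.448, 0.1036).

>>> play_rows:
  commands:
    - {"dx": 0.001,"dy": 0.001,"dz": 0.008,"ax": 0.4,"ay": 0,"az": 0}
    - {"dx": 0.001,"dy": 0,"dz": 0.016,"ax": 0.2,"ay": 0,"az": 0}
    - {"dx": 0,"dy": 0,"dz": 0.018,"ax": 0,"ay": 0,"az": 0}
    - {"dx": 0,"dy": 0,"dz": 0.016,"ax": 0,"ay": 0,"az": 0}
    - {"dx": 0,"dy": 0,"dz": 0.01,"ax": 0,"ay": 0,"az": 0}

```text
time_s: 16.9
ee_pos: [0.4529, 0.0993, 0.1429]
eef_rot: [3.139, -0.002, 1.565]
force: [-0.3, -0.8, 0.1]
grip_width: 0.075
```

```bash
python3 -c "
from h import *
print(ray('top',(280+234/3-.3,90+128/3-.3),.156),ray('top',(280+431/3-.3,90+115.5/3-.3),.181))
delta(.448,.1036,.052)"
```

```text
[ 0.60065573 -0.06060831  0.156     ] [ 0.60182939 -0.16569248  0.181     ]
t 16.9 pos [0.4529 0.0993 0.1429] d mm [ 4.1 -5.2 90.9] rot deg [ 0.16 -0.09 -0.31] w 0.074965765946217 F [-0.3 -0.8  0.1]
```

>>> play_rows:
  commands:
    - {"dx": 0.002,"dy": -0.003,"dz": 0.012,"ax": 0.1,"ay": 0,"az": -0.3}
    - {"dx": 0.002,"dy": -0.002,"dz": 0.016,"ax": 0,"ay": 0,"az": 0}
    - {"dx": 0,"dy": 0,"dz": 0.016,"ax": 0,"ay": 0,"az": 0}
    - {"dx": 0,"dy": 0,"dz": 0.014,"ax": 0,"ay": 0,"az": 0}
    - {"dx": 0,"dy": 0,"dz": 0.008,"ax": 0,"ay": 0,"az": 0}

```text
time_s: 17.32
ee_pos: [0.4496, 0.0995, 0.0685]
eef_rot: [-3.137, -0.001, 1.564]
force: [0.2, 0.1, -0.1]
grip_width: 0.075
```

```bash
python3 -c "
from h import *
delta(.448,.1036,.052)"
```

```text
t 17.32 pos [0.4496 0.0995 0.0685] d mm [ 4.  -1.5 16.5] rot deg [-0.29 -0.03 -0.37] w 0.07498136051554306 F [ 0.2  0.1 -0.1]
```

>>> play_rows:
  commands:
    - {"dx": 0.002,"dy": -0.001,"dz": 0.005,"ax": -0.2,"ay": 0,"az": -0.3}
    - {"dx": 0.002,"dy": 0,"dz": 0.004,"ax": 0,"ay": 0,"az": 0}
    - {"dx": 0.001,"dy": 0,"dz": 0.003,"ax": 0,"ay": 0,"az": 0}
    - {"dx": 0,"dy": 0,"dz": 0,"ax": 0,"ay": 0,"az": 0}
    - {"dx": 0,"dy": 0,"dz": 0,"ax": 0,"ay": 0,"az": 0}

```text
time_s: 17.73
ee_pos: [0.4491, 0.1036, 0.0534]
eef_rot: [-3.137, -0.0, 1.568]
force: [0.0, 0.3, -0.3]
grip_width: 0.0751
```

```bash
python3 -c "
from h import *
delta(.448,.1036,.052)"
```

```text
t 17.73 pos [0.4491 0.1036 0.0534] d mm [ 0.  -1.1  1.4] rot deg [-0.28 -0.   -0.18] w 0.07513392959226892 F [ 0.   0.3 -0.3]
```

>>> play_rows:
  commands:
    - {"dx": 0,"dy": -0.001,"dz": 0,"ax": -0.2,"ay": 0,"az": 0}
    - {"dx": 0,"dy": 0,"dz": 0,"ax": 0,"ay": 0,"az": 0}
    - {"dx": 0,"dy": 0,"dz": 0,"ax": 0,"ay": 0,"az": 0}
    - {"dx": 0,"dy": 0,"dz": 0,"ax": 0,"ay": 0,"az": 0}
    - {"dx": 0,"dy": 0,"dz": 0,"ax": 0,"ay": 0,"az": 0}
  claw: 0.3

```text
time_s: 18.15
ee_pos: [0.449, 0.1038, 0.0553]
eef_rot: [3.139, -0.001, 1.568]
force: [0.6, -0.2, 0.3]
grip_width: 0.0456
```

>>> play_rows:
  commands:
    - {"dx": 0,"dy": 0,"dz": 0,"ax": 0,"ay": 0,"az": 0}
    - {"dx": 0,"dy": 0,"dz": -0.005,"ax": 0,"ay": 0,"az": 0}
    - {"dx": 0,"dy": 0,"dz": -0.01,"ax": 0,"ay": 0,"az": 0}
    - {"dx": 0,"dy": 0,"dz": -0.015,"ax": 0,"ay": 0,"az": 0}
    - {"dx": 0,"dy": 0,"dz": -0.02,"ax": 0,"ay": 0,"az": 0}

```text
time_s: 18.57
ee_pos: [0.4465, 0.1034, 0.105]
eef_rot: [-3.136, 0.001, 1.568]
force: [-0.5, -0.0, -1.5]
grip_width: 0.0444
```

>>> play_rows:
  commands:
    - {"dx": 0,"dy": 0,"dz": -0.015,"ax": 0,"ay": 0,"az": 0}
    - {"dx": 0,"dy": 0,"dz": -0.012,"ax": 0,"ay": 0,"az": 0}
    - {"dx": 0,"dy": 0,"dz": -0.006,"ax": 0,"ay": 0,"az": 0}
    - {"dx": 0,"dy": 0,"dz": 0,"ax": 0,"ay": 0,"az": 0}
    - {"dx": 0,"dy": 0,"dz": 0,"ax": 0,"ay": 0,"az": 0}

```text
time_s: 18.98
ee_pos: [0.4478, 0.1036, 0.146]
eef_rot: [3.14, -0.0, 1.568]
force: [0.3, -0.4, -2.5]
grip_width: 0.0445
```

```bash
python3 -c "
from h import *
delta(.6255,.0295,.14)"
```

```text
t 18.98 pos [0.4478 0.1036 0.146 ] d mm [-73.6 177.9   6.3] rot deg [ 0.11 -0.03 -0.16] w 0.044537814425480854 F [ 0.3 -0.4 -2.5]
```

>>> play_rows:
  commands:
    - {"dx": -0.004,"dy": 0.01,"dz": -0.002,"ax": 0,"ay": 0,"az": -0.2}
    - {"dx": -0.008,"dy": 0.02,"dz": 0,"ax": 0,"ay": 0,"az": 0}
    - {"dx": -0.011,"dy": 0.025,"dz": 0,"ax": 0,"ay": 0,"az": 0}
    - {"dx": -0.011,"dy": 0.025,"dz": 0,"ax": 0,"ay": 0,"az": 0}
    - {"dx": -0.011,"dy": 0.025,"dz": 0,"ax": 0,"ay": 0,"az": 0}

```text
time_s: 19.4
ee_pos: [0.555, 0.0576, 0.1458]
eef_rot: [-3.139, -0.0, 1.576]
force: [-0.6, 0.3, -2.0]
grip_width: 0.0449
```

>>> play_rows:
  commands:
    - {"dx": -0.01,"dy": 0.024,"dz": 0,"ax": 0,"ay": 0,"az": 0}
    - {"dx": -0.008,"dy": 0.02,"dz": 0,"ax": 0,"ay": 0,"az": 0}
    - {"dx": -0.005,"dy": 0.013,"dz": 0,"ax": 0,"ay": 0,"az": 0}
    - {"dx": -0.003,"dy": 0.008,"dz": 0,"ax": 0,"ay": 0,"az": 0}
    - {"dx": 0,"dy": 0.003,"dz": 0,"ax": 0,"ay": 0,"az": 0}

```text
time_s: 19.82
ee_pos: [0.6305, 0.0253, 0.1386]
eef_rot: [-3.132, 0.0, 1.574]
force: [-0.7, -0.0, -3.0]
grip_width: 0.0448
```

```bash
python3 -c "
from h import *
delta(.6255,.0295,.081)"
```

```text
t 19.82 pos [0.6305 0.0253 0.1386] d mm [ 4.3 -4.4 57.6] rot deg [-0.56  0.01  0.19] w 0.044770164400522436 F [-0.7 -0.  -3. ]
```

>>> play_rows:
  commands:
    - {"dx": 0.002,"dy": -0.002,"dz": 0.006,"ax": -0.5,"ay": 0,"az": 0.2}
    - {"dx": 0.002,"dy": -0.002,"dz": 0.01,"ax": 0,"ay": 0,"az": 0}
    - {"dx": 0,"dy": 0,"dz": 0.01,"ax": 0,"ay": 0,"az": 0}
    - {"dx": 0,"dy": 0,"dz": 0.006,"ax": 0,"ay": 0,"az": 0}
    - {"dx": 0,"dy": 0,"dz": 0.003,"ax": 0,"ay": 0,"az": 0}

```text
time_s: 20.23
ee_pos: [0.6245, 0.0298, 0.0974]
eef_rot: [-3.137, -0.0, 1.571]
force: [0.4, -0.5, -2.6]
grip_width: 0.0448
```

```bash
python3 -c "
from h import *
delta(.6255,.0295,.081)"
```

```text
t 20.23 pos [0.6245 0.0298 0.0974] d mm [-0.3  1.  16.4] rot deg [-0.25 -0.    0.01] w 0.04484235811732345 F [ 0.4 -0.5 -2.6]
```

>>> play_rows:
  commands:
    - {"dx": 0,"dy": 0.001,"dz": 0.004,"ax": -0.2,"ay": 0,"az": 0}
    - {"dx": 0,"dy": 0,"dz": 0.004,"ax": 0,"ay": 0,"az": 0}
    - {"dx": 0,"dy": 0,"dz": 0.003,"ax": 0,"ay": 0,"az": 0}
    - {"dx": 0,"dy": 0,"dz": 0.002,"ax": 0,"ay": 0,"az": 0}
    - {"dx": 0,"dy": 0,"dz": 0.001,"ax": 0,"ay": 0,"az": 0}

```text
time_s: 20.65
ee_pos: [0.625, 0.0303, 0.0815]
eef_rot: [-3.141, -0.0, 1.572]
force: [-0.2, -0.4, -1.7]
grip_width: 0.0447
```

```bash
python3 -c "
from h import *
delta(.6255,.0295,.081)"
```

```text
t 20.65 pos [0.625  0.0303 0.0815] d mm [-0.8  0.5  0.5] rot deg [-0.06 -0.    0.06] w 0.04465783324488259 F [-0.2 -0.4 -1.7]
```

>>> play_rows:
  commands:
    - {"dx": 0,"dy": 0,"dz": 0.001,"ax": 0,"ay": 0,"az": 0}
    - {"dx": 0,"dy": 0,"dz": 0.001,"ax": 0,"ay": 0,"az": 0}
    - {"dx": 0,"dy": 0,"dz": 0.001,"ax": 0,"ay": 0,"az": 0}
    - {"dx": 0,"dy": 0,"dz": 0.0005,"ax": 0,"ay": 0,"az": 0}
    - {"dx": 0,"dy": 0,"dz": 0.0005,"ax": 0,"ay": 0,"az": 0}

```text
time_s: 21.07
ee_pos: [0.6257, 0.0303, 0.0812]
eef_rot: [3.14, 0.0, 1.572]
force: [-2.6, -0.5, 2.1]
grip_width: 0.0449
```

>>> play_rows:
  commands:
    - {"dx": 0,"dy": 0,"dz": 0,"ax": 0,"ay": 0,"az": 0}
    - {"dx": 0,"dy": 0,"dz": 0,"ax": 0,"ay": 0,"az": 0}
    - {"dx": 0,"dy": 0,"dz": 0,"ax": 0,"ay": 0,"az": 0}
    - {"dx": 0,"dy": 0,"dz": 0,"ax": 0,"ay": 0,"az": 0}
    - {"dx": 0,"dy": 0,"dz": 0,"ax": 0,"ay": 0,"az": 0}
  claw: 0.75

```text
time_s: 21.48
ee_pos: [0.6265, 0.0302, 0.0819]
eef_rot: [3.137, 0.0, 1.572]
force: [0.5, -0.2, -0.8]
grip_width: 0.0698
```

>>> play_rows:
  commands:
    - {"dx": 0,"dy": 0,"dz": -0.006,"ax": 0,"ay": 0,"az": 0}
    - {"dx": 0,"dy": 0,"dz": -0.02,"ax": 0,"ay": 0,"az": 0}
    - {"dx": 0,"dy": 0,"dz": -0.035,"ax": 0,"ay": 0,"az": 0}
    - {"dx": 0,"dy": 0,"dz": -0.035,"ax": 0,"ay": 0,"az": 0}
    - {"dx": 0,"dy": -0.006,"dz": -0.035,"ax": 0,"ay": 0,"az": 0}

```text
time_s: 21.9
ee_pos: [0.6172, 0.0302, 0.2103]
eef_rot: [-3.131, -0.0, 1.572]
force: [0.6, -0.3, 0.7]
grip_width: 0.0706
```

>>> play_rows:
  commands:
    - {"dx": 0,"dy": -0.012,"dz": -0.02,"ax": 0,"ay": 0,"az": 0}
    - {"dx": -0.01,"dy": -0.018,"dz": -0.01,"ax": 0,"ay": 0,"az": 0}
    - {"dx": -0.025,"dy": -0.018,"dz": 0,"ax": 0,"ay": 0,"az": 0}
    - {"dx": -0.03,"dy": -0.018,"dz": 0,"ax": 0,"ay": 0,"az": 0}
    - {"dx": -0.03,"dy": -0.018,"dz": 0,"ax": 0,"ay": 0,"az": 0}

```text
time_s: 22.32
ee_pos: [0.5338, -0.063, 0.2538]
eef_rot: [3.136, 0.0, 1.579]
force: [1.3, -0.4, -0.1]
grip_width: 0.0704
```

```bash
python3 -c "
from h import *
delta(.4405,-.2715,.22)"
```

```text
t 22.32 pos [ 0.5338 -0.063   0.2538] d mm [-207.7  -95.2   33.3] rot deg [0.34 0.01 0.46] w 0.07042180964124917 F [ 1.3 -0.4 -0.1]
```

>>> play_rows:
  commands:
    - {"dx": -0.03,"dy": -0.014,"dz": 0.003,"ax": 0.3,"ay": 0,"az": 0.4}
    - {"dx": -0.03,"dy": -0.014,"dz": 0.003,"ax": 0,"ay": 0,"az": 0}
    - {"dx": -0.03,"dy": -0.014,"dz": 0.003,"ax": 0,"ay": 0,"az": 0}
    - {"dx": -0.03,"dy": -0.014,"dz": 0.003,"ax": 0,"ay": 0,"az": 0}
    - {"dx": -0.028,"dy": -0.012,"dz": 0.003,"ax": 0,"ay": 0,"az": 0}

```text
time_s: 22.73
ee_pos: [0.4613, -0.2172, 0.2429]
eef_rot: [3.135, 0.003, 1.573]
force: [0.3, -0.2, -0.2]
grip_width: 0.0705
```

>>> play_rows:
  commands:
    - {"dx": -0.022,"dy": -0.01,"dz": 0.005,"ax": 0,"ay": 0,"az": 0}
    - {"dx": -0.014,"dy": -0.007,"dz": 0.005,"ax": 0,"ay": 0,"az": 0}
    - {"dx": -0.008,"dy": -0.004,"dz": 0.003,"ax": 0,"ay": 0,"az": 0}
    - {"dx": -0.003,"dy": -0.002,"dz": 0,"ax": 0,"ay": 0,"az": 0}
    - {"dx": 0,"dy": 0,"dz": 0,"ax": 0,"ay": 0,"az": 0}

```text
time_s: 23.15
ee_pos: [0.4345, -0.2709, 0.2315]
eef_rot: [3.133, 0.004, 1.567]
force: [-1.0, -0.1, 0.4]
grip_width: 0.0709
```

```bash
python3 -c "
from h import *
im=mouth(80,(.441,-.2715),th=75);cv2.imwrite('pics/w8.png',im)
delta(.4405,-.2715,.027)"
```

```text
pred px 327 185
[7, 8, 14, 14, 149] [ 0.4412 -0.2715  0.08  ]
t 23.2 pos [ 0.4348 -0.2705  0.2315] d mm [-1.000e-01  4.000e+00  2.046e+02] rot deg [ 0.49  0.26 -0.19] w 0.07067255884381951 F [-0.1  0.8 -0.7]
```

>>> play_rows:
  commands:
    - {"dx": 0,"dy": 0.003,"dz": 0.012,"ax": 0.3,"ay": 0.2,"az": -0.2}
    - {"dx": 0,"dy": 0.002,"dz": 0.02,"ax": 0.2,"ay": 0,"az": 0}
    - {"dx": 0,"dy": 0,"dz": 0.02,"ax": 0,"ay": 0,"az": 0}
    - {"dx": 0,"dy": 0,"dz": 0.02,"ax": 0,"ay": 0,"az": 0}
    - {"dx": 0,"dy": 0,"dz": 0.01,"ax": 0,"ay": 0,"az": 0}

```text
time_s: 23.62
ee_pos: [0.4443, -0.2671, 0.1475]
eef_rot: [3.137, 0.003, 1.577]
force: [-0.4, -0.8, 0.0]
grip_width: 0.0705
```

```bash
python3 -c "
from h import *
delta(.4412,-.2715,.027)"
```

```text
t 23.62 pos [ 0.4443 -0.2671  0.1475] d mm [ -3.9  -3.7 120.5] rot deg [0.24 0.2  0.38] w 0.0704906973690847 F [-0.4 -0.8  0. ]
```

>>> play_rows:
  commands:
    - {"dx": -0.002,"dy": -0.002,"dz": 0.012,"ax": 0.2,"ay": 0.2,"az": 0.3}
    - {"dx": -0.002,"dy": -0.001,"dz": 0.018,"ax": 0,"ay": 0,"az": 0}
    - {"dx": 0,"dy": 0,"dz": 0.018,"ax": 0,"ay": 0,"az": 0}
    - {"dx": 0,"dy": 0,"dz": 0.018,"ax": 0,"ay": 0,"az": 0}
    - {"dx": 0,"dy": 0,"dz": 0.01,"ax": 0,"ay": 0,"az": 0}

```text
time_s: 24.03
ee_pos: [0.4431, -0.2692, 0.0667]
eef_rot: [3.141, -0.001, 1.576]
force: [-0.1, -0.5, -0.8]
grip_width: 0.0705
```

```bash
python3 -c "
from h import *
delta(.4412,-.2715,.027)"
```

```text
t 24.03 pos [ 0.4431 -0.2692  0.0667] d mm [-2.4 -1.9 39.7] rot deg [ 0.02 -0.05  0.27] w 0.07051925023779701 F [-0.1 -0.5 -0.8]
```

>>> play_rows:
  commands:
    - {"dx": -0.001,"dy": -0.001,"dz": 0.01,"ax": 0,"ay": 0,"az": 0.2}
    - {"dx": -0.001,"dy": -0.001,"dz": 0.01,"ax": 0,"ay": 0,"az": 0}
    - {"dx": 0,"dy": 0,"dz": 0.008,"ax": 0,"ay": 0,"az": 0}
    - {"dx": 0,"dy": 0,"dz": 0.005,"ax": 0,"ay": 0,"az": 0}
    - {"dx": 0,"dy": 0,"dz": 0.002,"ax": 0,"ay": 0,"az": 0}

```text
time_s: 24.45
ee_pos: [0.4413, -0.271, 0.0281]
eef_rot: [-3.141, -0.001, 1.572]
force: [0.5, -0.2, 0.0]
grip_width: 0.0704
```

>>> play_rows:
  commands:
    - {"dx": 0,"dy": 0,"dz": 0,"ax": 0,"ay": 0,"az": 0}
    - {"dx": 0,"dy": 0,"dz": 0,"ax": 0,"ay": 0,"az": 0}
    - {"dx": 0,"dy": 0,"dz": 0,"ax": 0,"ay": 0,"az": 0}
    - {"dx": 0,"dy": 0,"dz": 0,"ax": 0,"ay": 0,"az": 0}
    - {"dx": 0,"dy": 0,"dz": 0,"ax": 0,"ay": 0,"az": 0}

```text
time_s: 24.87
ee_pos: [0.4421, -0.2715, 0.0294]
eef_rot: [3.14, -0.0, 1.572]
force: [-0.2, 0.1, -0.2]
grip_width: 0.0706
```

```bash
python3 -c "
from h import *
delta(.4412,-.2715,.027)"
```

```text
t 24.87 pos [ 0.4421 -0.2715  0.0294] d mm [ 0.  -0.9  2.4] rot deg [ 0.09 -0.    0.08] w 0.07062645928073016 F [-0.2  0.1 -0.2]
```

>>> play_rows:
  commands:
    - {"dx": 0,"dy": -0.001,"dz": 0,"ax": 0,"ay": 0,"az": 0}
    - {"dx": 0,"dy": 0,"dz": 0,"ax": 0,"ay": 0,"az": 0}
    - {"dx": 0,"dy": 0,"dz": 0,"ax": 0,"ay": 0,"az": 0}
    - {"dx": 0,"dy": 0,"dz": 0,"ax": 0,"ay": 0,"az": 0}
    - {"dx": 0,"dy": 0,"dz": 0,"ax": 0,"ay": 0,"az": 0}
  claw: 0.25

```text
time_s: 25.28
ee_pos: [0.4413, -0.2717, 0.0302]
eef_rot: [3.139, 0.001, 1.572]
force: [-1.7, -0.4, -0.3]
grip_width: 0.0406
```

>>> play_rows:
  commands:
    - {"dx": 0,"dy": 0,"dz": 0,"ax": 0,"ay": 0,"az": 0}
    - {"dx": 0,"dy": 0,"dz": -0.005,"ax": 0,"ay": 0,"az": 0}
    - {"dx": 0,"dy": 0,"dz": -0.012,"ax": 0,"ay": 0,"az": 0}
    - {"dx": 0,"dy": 0,"dz": -0.02,"ax": 0,"ay": 0,"az": 0}
    - {"dx": 0,"dy": 0,"dz": -0.025,"ax": 0,"ay": 0,"az": 0}

```text
time_s: 25.7
ee_pos: [0.4388, -0.27, 0.0899]
eef_rot: [-3.136, -0.005, 1.572]
force: [-0.4, -0.1, -0.7]
grip_width: 0.0397
```

>>> play_rows:
  commands:
    - {"dx": 0,"dy": 0,"dz": -0.03,"ax": 0,"ay": 0,"az": 0}
    - {"dx": 0,"dy": 0,"dz": -0.03,"ax": 0,"ay": 0,"az": 0}
    - {"dx": 0,"dy": 0,"dz": -0.03,"ax": 0,"ay": 0,"az": 0}
    - {"dx": 0.005,"dy": 0.002,"dz": -0.03,"ax": 0,"ay": 0,"az": 0}
    - {"dx": 0.015,"dy": 0.007,"dz": -0.02,"ax": 0,"ay": 0,"az": 0}

```text
time_s: 26.12
ee_pos: [0.4464, -0.2508, 0.2379]
eef_rot: [-3.134, -0.006, 1.57]
force: [1.1, 0.4, -0.1]
grip_width: 0.0395
```

```bash
python3 -c "
from h import *
delta(.6225,.1285,.235)"
```

```text
t 26.12 pos [ 0.4464 -0.2508  0.2379] d mm [379.4 175.8   3.9] rot deg [-0.43 -0.35 -0.04] w 0.039487047708186174 F [ 1.1  0.4 -0.1]
```

>>> play_rows:
  commands:
    - {"dx": 0.028,"dy": 0.013,"dz": -0.004,"ax": -0.4,"ay": -0.3,"az": 0}
    - {"dx": 0.031,"dy": 0.014,"dz": 0,"ax": 0,"ay": 0,"az": 0}
    - {"dx": 0.031,"dy": 0.014,"dz": 0,"ax": 0,"ay": 0,"az": 0}
    - {"dx": 0.031,"dy": 0.014,"dz": 0,"ax": 0,"ay": 0,"az": 0}
    - {"dx": 0.031,"dy": 0.014,"dz": 0,"ax": 0,"ay": 0,"az": 0}

```text
time_s: 26.53
ee_pos: [0.5176, -0.0965, 0.2507]
eef_rot: [3.132, 0.005, 1.563]
force: [-0.0, -0.3, -2.1]
grip_width: 0.0395
```

>>> play_rows:
  commands:
    - {"dx": 0.031,"dy": 0.014,"dz": 0,"ax": 0,"ay": 0,"az": 0}
    - {"dx": 0.031,"dy": 0.014,"dz": 0,"ax": 0,"ay": 0,"az": 0}
    - {"dx": 0.031,"dy": 0.014,"dz": 0,"ax": 0,"ay": 0,"az": 0}
    - {"dx": 0.031,"dy": 0.014,"dz": 0,"ax": 0,"ay": 0,"az": 0}
    - {"dx": 0.028,"dy": 0.013,"dz": 0,"ax": 0,"ay": 0,"az": 0}

```text
time_s: 26.95
ee_pos: [0.589, 0.0642, 0.2525]
eef_rot: [3.132, 0.005, 1.563]
force: [0.0, -0.6, -0.5]
grip_width: 0.0398
```

```bash
python3 -c "
from h import *
delta(.6225,.1285,.235)"
```

```text
t 26.95 pos [0.589  0.0642 0.2525] d mm [64.7 32.8 17.5] rot deg [ 0.57  0.27 -0.43] w 0.03981271628075107 F [ 0.  -0.6 -0.5]
```

>>> play_rows:
  commands:
    - {"dx": 0.02,"dy": 0.01,"dz": 0.004,"ax": 0.4,"ay": 0.2,"az": -0.4}
    - {"dx": 0.015,"dy": 0.007,"dz": 0.008,"ax": 0,"ay": 0,"az": 0}
    - {"dx": 0.01,"dy": 0.005,"dz": 0.01,"ax": 0,"ay": 0,"az": 0}
    - {"dx": 0.006,"dy": 0.003,"dz": 0.01,"ax": 0,"ay": 0,"az": 0}
    - {"dx": 0.003,"dy": 0.002,"dz": 0.008,"ax": 0,"ay": 0,"az": 0}

```text
time_s: 27.37
ee_pos: [0.6179, 0.1264, 0.2118]
eef_rot: [3.138, 0.001, 1.576]
force: [-0.2, -0.0, -1.1]
grip_width: 0.0398
```

```bash
python3 -c "
from h import *
delta(.6225,.1285,.056)"
```

```text
t 27.37 pos [0.6179 0.1264 0.2118] d mm [  2.1   4.  155.8] rot deg [0.22 0.03 0.31] w 0.0397876840230839 F [-0.2 -0.  -1.1]
```

>>> play_rows:
  commands:
    - {"dx": 0.001,"dy": 0.002,"dz": 0.015,"ax": 0.2,"ay": 0,"az": 0.3}
    - {"dx": 0.001,"dy": 0.002,"dz": 0.02,"ax": 0,"ay": 0,"az": 0}
    - {"dx": 0,"dy": 0,"dz": 0.02,"ax": 0,"ay": 0,"az": 0}
    - {"dx": 0,"dy": 0,"dz": 0.018,"ax": 0,"ay": 0,"az": 0}
    - {"dx": 0,"dy": 0,"dz": 0.01,"ax": 0,"ay": 0,"az": 0}

```text
time_s: 27.78
ee_pos: [0.6215, 0.1249, 0.1217]
eef_rot: [-3.14, 0.001, 1.566]
force: [-0.2, 0.1, -2.0]
grip_width: 0.0397
```

```bash
python3 -c "
from h import *
delta(.6225,.1285,.056)"
```

```text
t 27.78 pos [0.6215 0.1249 0.1217] d mm [ 3.7  1.1 65.7] rot deg [-0.06  0.07 -0.27] w 0.039745910491765915 F [-0.2  0.1 -2. ]
```

>>> play_rows:
  commands:
    - {"dx": 0.002,"dy": 0.001,"dz": 0.012,"ax": 0,"ay": 0,"az": -0.2}
    - {"dx": 0.002,"dy": 0,"dz": 0.012,"ax": 0,"ay": 0,"az": 0}
    - {"dx": 0,"dy": 0,"dz": 0.012,"ax": 0,"ay": 0,"az": 0}
    - {"dx": 0,"dy": 0,"dz": 0.008,"ax": 0,"ay": 0,"az": 0}
    - {"dx": 0,"dy": 0,"dz": 0.004,"ax": 0,"ay": 0,"az": 0}

```text
time_s: 28.2
ee_pos: [0.6219, 0.127, 0.0677]
eef_rot: [-3.138, 0.002, 1.567]
force: [0.6, -0.4, -2.1]
grip_width: 0.04
```

```bash
python3 -c "
from h import *
delta(.6225,.1285,.056)"
```

```text
t 28.2 pos [0.6219 0.127  0.0677] d mm [ 1.5  0.7 11.7] rot deg [-0.19  0.1  -0.22] w 0.03995128480039375 F [ 0.6 -0.4 -2.1]
```

>>> play_rows:
  commands:
    - {"dx": 0.001,"dy": 0.001,"dz": 0.003,"ax": -0.2,"ay": 0.1,"az": -0.2}
    - {"dx": 0,"dy": 0,"dz": 0.003,"ax": 0,"ay": 0,"az": 0}
    - {"dx": 0,"dy": 0,"dz": 0.002,"ax": 0,"ay": 0,"az": 0}
    - {"dx": 0,"dy": 0,"dz": 0.0015,"ax": 0,"ay": 0,"az": 0}
    - {"dx": 0,"dy": 0,"dz": 0.001,"ax": 0,"ay": 0,"az": 0}

```text
time_s: 28.62
ee_pos: [0.6237, 0.1283, 0.0569]
eef_rot: [3.139, -0.0, 1.571]
force: [1.0, -0.1, -1.3]
grip_width: 0.0397
```

>>> play_rows:
  commands:
    - {"dx": 0,"dy": 0,"dz": 0.001,"ax": 0,"ay": 0,"az": 0}
    - {"dx": 0,"dy": 0,"dz": 0.001,"ax": 0,"ay": 0,"az": 0}
    - {"dx": 0,"dy": 0,"dz": 0.0005,"ax": 0,"ay": 0,"az": 0}
    - {"dx": 0,"dy": 0,"dz": 0.0005,"ax": 0,"ay": 0,"az": 0}
    - {"dx": 0,"dy": 0,"dz": 0,"ax": 0,"ay": 0,"az": 0}

```text
time_s: 29.03
ee_pos: [0.6243, 0.1285, 0.0564]
eef_rot: [3.137, -0.001, 1.571]
force: [0.1, -0.4, -0.5]
grip_width: 0.0398
```

>>> play_rows:
  commands:
    - {"dx": 0,"dy": -0.0005,"dz": 0.001,"ax": 0,"ay": 0,"az": 0}
    - {"dx": 0,"dy": 0,"dz": 0.001,"ax": 0,"ay": 0,"az": 0}
    - {"dx": 0,"dy": 0,"dz": 0.001,"ax": 0,"ay": 0,"az": 0}
    - {"dx": 0,"dy": 0,"dz": 0.0005,"ax": 0,"ay": 0,"az": 0}
    - {"dx": 0,"dy": 0,"dz": 0.0005,"ax": 0,"ay": 0,"az": 0}

```text
time_s: 29.45
ee_pos: [0.6245, 0.1286, 0.0562]
eef_rot: [3.134, -0.001, 1.571]
force: [-3.8, 0.8, 4.5]
grip_width: 0.0395
```

Contact. Release, rise, and look at the whole row.

>>> play_rows:
  commands:
    - {"dx": 0,"dy": 0,"dz": 0,"ax": 0,"ay": 0,"az": 0}
    - {"dx": 0,"dy": 0,"dz": 0,"ax": 0,"ay": 0,"az": 0}
    - {"dx": 0,"dy": 0,"dz": 0,"ax": 0,"ay": 0,"az": 0}
    - {"dx": 0,"dy": 0,"dz": 0,"ax": 0,"ay": 0,"az": 0}
    - {"dx": 0,"dy": 0,"dz": 0,"ax": 0,"ay": 0,"az": 0}
  claw: 0.75

```text
time_s: 29.87
ee_pos: [0.6248, 0.1286, 0.0557]
eef_rot: [3.133, -0.001, 1.571]
force: [0.3, 0.2, 0.0]
grip_width: 0.0689
```

>>> play_rows:
  commands:
    - {"dx": 0,"dy": 0,"dz": -0.006,"ax": 0,"ay": 0,"az": 0}
    - {"dx": 0,"dy": 0,"dz": -0.02,"ax": 0,"ay": 0,"az": 0}
    - {"dx": 0,"dy": 0,"dz": -0.035,"ax": 0,"ay": 0,"az": 0}
    - {"dx": 0,"dy": 0,"dz": -0.04,"ax": 0,"ay": 0,"az": 0}
    - {"dx": 0,"dy": 0,"dz": -0.04,"ax": 0,"ay": 0,"az": 0}

```text
time_s: 30.28
ee_pos: [0.62, 0.1278, 0.1926]
eef_rot: [-3.133, 0.001, 1.571]
force: [0.4, -0.5, -0.8]
grip_width: 0.0705
```

>>> play_rows:
  commands:
    - {"dx": 0,"dy": -0.003,"dz": -0.04,"ax": 0,"ay": 0,"az": 0}
    - {"dx": -0.005,"dy": 0,"dz": -0.025,"ax": 0,"ay": 0,"az": 0}
    - {"dx": -0.02,"dy": 0,"dz": -0.01,"ax": 0,"ay": 0,"az": 0}
    - {"dx": -0.035,"dy": 0,"dz": 0,"ax": 0,"ay": 0,"az": 0}
    - {"dx": -0.035,"dy": 0,"dz": 0,"ax": 0,"ay": 0,"az": 0}
  claw: 0.9

```text
time_s: 30.7
ee_pos: [0.6182, 0.0362, 0.2853]
eef_rot: [3.133, -0.001, 1.579]
force: [0.9, 0.1, -0.5]
grip_width: 0.0845
```

>>> play_rows:
  commands:
    - {"dx": -0.035,"dy": 0,"dz": 0,"ax": 0,"ay": 0,"az": 0}
    - {"dx": -0.03,"dy": 0,"dz": 0,"ax": 0,"ay": 0,"az": 0}
    - {"dx": -0.02,"dy": 0,"dz": 0,"ax": 0,"ay": 0,"az": 0}
    - {"dx": -0.01,"dy": 0,"dz": 0,"ax": 0,"ay": 0,"az": 0}
    - {"dx": 0,"dy": 0,"dz": 0,"ax": 0,"ay": 0,"az": 0}

```text
time_s: 31.12
ee_pos: [0.6179, -0.0686, 0.2891]
eef_rot: [3.129, 0.0, 1.575]
force: [-0.1, 0.7, 0.5]
grip_width: 0.0847
```

```bash
python3 -c "
from h import *
delta(.602,-.1655,.26)
im,K,T,o=wristcam();cv2.imwrite('pics/w9.png',im);np.savez('w9.npz',K=K,T=T)
t=viewer.camera('top')[:,:,::-1];cv2.imwrite('pics/t9.png',t)
for h,p in {80:(.622,.128),105:(.624,.03),130:(.602,-.0606),155:(.602,-.1655)}.items():
  z=h/1e3+.026
  print(h,np.round(wproj(K,T,[*p,z])))
  u,v=np.round(proj('top',[*p,z])).astype(int);w=t[v-14:v+15,u-14:u+15].max(2);n,l,s,c=cv2.connectedComponentsWithStats((w<60).astype(np.uint8))
  for i in range(1,n):
    if s[i,4]>25:print('top',s[i].tolist(),np.round(ray('top',c[i]+[u-14,v-14],z),4))
"
```

```text
t 31.12 pos [ 0.6179 -0.0686  0.2891] d mm [-96.9 -16.7  28.9] rot deg [0.73 0.01 0.23] w 0.08471297283343567 F [-0.1  0.7  0.5]
80 [324. -18.]
top [9, 9, 9, 9, 58] [0.6231 0.1294 0.106 ]
105 [326.  86.]
130 [304. 182.]
155 [304. 290.]
```

View pics/w9.png

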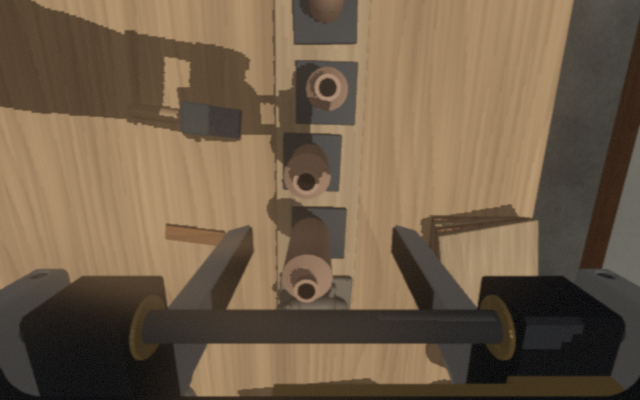

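All four are upright, with mouths at (327,87), (306,181) and (306,290), and the 80 at the top edge. The 105, 130 and 80 are near their centres. The 155 is about 10 mm short in x, so I'll regrasp and shift it.

>>> play_rows:
  commands:
    - {"dx": -0.015,"dy": -0.003,"dz": 0.005,"ax": 0.4,"ay": 0,"az": 0.2}
    - {"dx": -0.025,"dy": -0.004,"dz": 0.006,"ax": 0.3,"ay": 0,"az": 0}
    - {"dx": -0.025,"dy": -0.004,"dz": 0.006,"ax": 0,"ay": 0,"az": 0}
    - {"dx": -0.018,"dy": -0.003,"dz": 0.004,"ax": 0,"ay": 0,"az": 0}
    - {"dx": -0.008,"dy": 0,"dz": 0,"ax": 0,"ay": 0,"az": 0}

```text
time_s: 31.63
ee_pos: [0.6047, -0.1539, 0.2664]
eef_rot: [-3.14, -0.001, 1.584]
force: [0.3, -0.2, -0.6]
grip_width: 0.0851
```

```bash
python3 -c "
from h import *
im=mouth(181,(.604,-.1655),th=75);cv2.imwrite('pics/w10.png',im)
delta(.604,-.1655,.125)
g=im.max(2).astype(int);sat=g-im.min(2);mk=((g<115)&(sat<18)).astype(np.uint8)
"
```

```text
pred px 321 217
[5, 6, 18, 18, 259] [ 0.6039 -0.1663  0.181 ]
t 31.68 pos [ 0.6049 -0.1545  0.2667] d mm [-11.2  -0.9 141.7] rot deg [-0.06 -0.07  0.7 ] w 0.08441123258390858 F [ 1.1 -1.3 -0.3]
```

>>> play_rows:
  commands:
    - {"dx": -0.006,"dy": -0.001,"dz": 0.008,"ax": 0,"ay": 0,"az": 0.6}
    - {"dx": -0.004,"dy": 0,"dz": 0.014,"ax": 0,"ay": 0,"az": 0}
    - {"dx": 0,"dy": 0,"dz": 0.014,"ax": 0,"ay": 0,"az": 0}
    - {"dx": 0,"dy": 0,"dz": 0.012,"ax": 0,"ay": 0,"az": 0}
    - {"dx": 0,"dy": 0,"dz": 0.006,"ax": 0,"ay": 0,"az": 0}

```text
time_s: 32.1
ee_pos: [0.6056, -0.1615, 0.2112]
eef_rot: [3.139, -0.001, 1.573]
force: [-0.1, -0.6, -0.5]
grip_width: 0.0849
```

```bash
python3 -c "
from h import *
delta(.6039,-.1663,.125)"
```

```text
t 32.1 pos [ 0.6056 -0.1615  0.2112] d mm [-4.9 -1.9 86.2] rot deg [ 0.13 -0.04  0.14] w 0.08491784546124477 F [-0.1 -0.6 -0.5]
```

>>> play_rows:
  commands:
    - {"dx": -0.003,"dy": -0.001,"dz": 0.012,"ax": 0.1,"ay": 0,"az": 0.1}
    - {"dx": -0.002,"dy": -0.001,"dz": 0.015,"ax": 0,"ay": 0,"az": 0}
    - {"dx": 0,"dy": 0,"dz": 0.015,"ax": 0,"ay": 0,"az": 0}
    - {"dx": 0,"dy": 0,"dz": 0.012,"ax": 0,"ay": 0,"az": 0}
    - {"dx": 0,"dy": 0,"dz": 0.006,"ax": 0,"ay": 0,"az": 0}

```text
time_s: 32.52
ee_pos: [0.6042, -0.1641, 0.147]
eef_rot: [3.14, -0.001, 1.574]
force: [-0.7, 0.4, 0.0]
grip_width: 0.0845
```

```bash
python3 -c "
from h import *
delta(.6039,-.1663,.125)"
```

```text
t 32.52 pos [ 0.6042 -0.1641  0.147 ] d mm [-2.2 -0.3 22. ] rot deg [ 0.08 -0.03  0.16] w 0.08451308983948859 F [-0.7  0.4  0. ]
```

>>> play_rows:
  commands:
    - {"dx": -0.002,"dy": 0,"dz": 0.007,"ax": 0,"ay": 0,"az": 0.1}
    - {"dx": 0,"dy": 0,"dz": 0.006,"ax": 0,"ay": 0,"az": 0}
    - {"dx": 0,"dy": 0,"dz": 0.004,"ax": 0,"ay": 0,"az": 0}
    - {"dx": 0,"dy": 0,"dz": 0.002,"ax": 0,"ay": 0,"az": 0}
    - {"dx": 0,"dy": 0,"dz": 0,"ax": 0,"ay": 0,"az": 0}

```text
time_s: 32.93
ee_pos: [0.6044, -0.1657, 0.1256]
eef_rot: [3.141, -0.001, 1.572]
force: [-0.4, 0.3, -0.3]
grip_width: 0.0846
```

```bash
python3 -c "
from h import *
delta(.6039,-.1663,.125)"
```

```text
t 32.93 pos [ 0.6044 -0.1657  0.1256] d mm [-0.6 -0.5  0.6] rot deg [ 0.04 -0.04  0.09] w 0.08458303376978644 F [-0.4  0.3 -0.3]
```

>>> play_rows:
  commands:
    - {"dx": 0,"dy": -0.0005,"dz": 0,"ax": 0,"ay": 0,"az": 0}
    - {"dx": 0,"dy": 0,"dz": 0,"ax": 0,"ay": 0,"az": 0}
    - {"dx": 0,"dy": 0,"dz": 0,"ax": 0,"ay": 0,"az": 0}
    - {"dx": 0,"dy": 0,"dz": 0,"ax": 0,"ay": 0,"az": 0}
    - {"dx": 0,"dy": 0,"dz": 0,"ax": 0,"ay": 0,"az": 0}
  claw: 0.3

```text
time_s: 33.35
ee_pos: [0.6045, -0.1659, 0.1274]
eef_rot: [3.138, 0.0, 1.572]
force: [0.8, -0.2, 0.2]
grip_width: 0.0546
```

>>> play_rows:
  commands:
    - {"dx": 0,"dy": 0,"dz": 0,"ax": 0,"ay": 0,"az": 0}
    - {"dx": 0,"dy": 0,"dz": -0.003,"ax": 0,"ay": 0,"az": 0}
    - {"dx": 0,"dy": 0,"dz": -0.005,"ax": 0,"ay": 0,"az": 0}
    - {"dx": 0,"dy": 0,"dz": -0.005,"ax": 0,"ay": 0,"az": 0}
    - {"dx": 0,"dy": 0,"dz": 0,"ax": 0,"ay": 0,"az": 0}

```text
time_s: 33.77
ee_pos: [0.604, -0.1657, 0.1409]
eef_rot: [3.14, -0.0, 1.572]
force: [0.3, -0.2, -2.7]
grip_width: 0.0541
```

```bash
python3 -c "
from h import *
delta(.6145,-.1663,.14)"
```

```text
t 33.77 pos [ 0.604  -0.1657  0.1409] d mm [-0.6 10.5  0.9] rot deg [ 0.09 -0.03  0.08] w 0.054075023238302024 F [ 0.3 -0.2 -2.7]
```

>>> play_rows:
  commands:
    - {"dx": -0.0005,"dy": 0.003,"dz": 0,"ax": 0,"ay": 0,"az": 0}
    - {"dx": 0,"dy": 0.003,"dz": 0,"ax": 0,"ay": 0,"az": 0}
    - {"dx": 0,"dy": 0.003,"dz": 0,"ax": 0,"ay": 0,"az": 0}
    - {"dx": 0,"dy": 0.001,"dz": 0.001,"ax": 0,"ay": 0,"az": 0}
    - {"dx": 0,"dy": 0,"dz": 0.001,"ax": 0,"ay": 0,"az": 0}

```text
time_s: 34.18
ee_pos: [0.6153, -0.1663, 0.1391]
eef_rot: [3.139, -0.0, 1.572]
force: [-0.4, 0.8, -2.3]
grip_width: 0.0543
```

```bash
python3 -c "
from h import *
delta(.6145,-.1663,.127)"
```

```text
t 34.18 pos [ 0.6153 -0.1663  0.1391] d mm [-0.  -0.8 12.1] rot deg [ 0.12 -0.02  0.08] w 0.054250893704480815 F [-0.4  0.8 -2.3]
```

>>> play_rows:
  commands:
    - {"dx": 0,"dy": -0.0005,"dz": 0.003,"ax": 0.1,"ay": 0,"az": 0}
    - {"dx": 0,"dy": 0,"dz": 0.003,"ax": 0,"ay": 0,"az": 0}
    - {"dx": 0,"dy": 0,"dz": 0.002,"ax": 0,"ay": 0,"az": 0}
    - {"dx": 0,"dy": 0,"dz": 0.0015,"ax": 0,"ay": 0,"az": 0}
    - {"dx": 0,"dy": 0,"dz": 0.001,"ax": 0,"ay": 0,"az": 0}

```text
time_s: 34.6
ee_pos: [0.6144, -0.1663, 0.1274]
eef_rot: [-3.141, -0.0, 1.572]
force: [-6.3, 0.9, 14.5]
grip_width: 0.0542
```

>>> play_rows:
  commands:
    - {"dx": 0,"dy": 0,"dz": 0.001,"ax": 0,"ay": 0,"az": 0}
    - {"dx": 0,"dy": 0,"dz": 0.001,"ax": 0,"ay": 0,"az": 0}
    - {"dx": 0,"dy": 0,"dz": 0.0005,"ax": 0,"ay": 0,"az": 0}
    - {"dx": 0,"dy": 0,"dz": 0.0005,"ax": 0,"ay": 0,"az": 0}
    - {"dx": 0,"dy": 0,"dz": 0,"ax": 0,"ay": 0,"az": 0}

```text
time_s: 35.02
ee_pos: [0.6144, -0.1665, 0.1274]
eef_rot: [3.141, 0.001, 1.572]
force: [0.5, 0.3, -2.7]
grip_width: 0.0542
```

>>> play_rows:
  commands:
    - {"dx": 0,"dy": 0,"dz": 0.001,"ax": 0,"ay": 0,"az": 0}
    - {"dx": 0,"dy": 0,"dz": 0.001,"ax": 0,"ay": 0,"az": 0}
    - {"dx": 0,"dy": 0,"dz": 0.001,"ax": 0,"ay": 0,"az": 0}
    - {"dx": 0,"dy": 0,"dz": 0.0005,"ax": 0,"ay": 0,"az": 0}
    - {"dx": 0,"dy": 0,"dz": 0.0005,"ax": 0,"ay": 0,"az": 0}

```text
time_s: 35.43
ee_pos: [0.6144, -0.1669, 0.1273]
eef_rot: [3.139, 0.002, 1.572]
force: [-3.8, 2.0, 5.9]
grip_width: 0.0543
```

>>> play_rows:
  commands:
    - {"dx": 0,"dy": 0,"dz": 0.0005,"ax": 0,"ay": 0,"az": 0}
    - {"dx": 0,"dy": 0,"dz": 0,"ax": 0,"ay": 0,"az": 0}
    - {"dx": 0,"dy": 0,"dz": 0,"ax": 0,"ay": 0,"az": 0}
    - {"dx": 0,"dy": 0,"dz": 0,"ax": 0,"ay": 0,"az": 0}
    - {"dx": 0,"dy": 0,"dz": 0,"ax": 0,"ay": 0,"az": 0}
  claw: 0.85

```text
time_s: 35.85
ee_pos: [0.615, -0.1671, 0.1263]
eef_rot: [3.138, 0.002, 1.572]
force: [-0.3, 1.0, 0.3]
grip_width: 0.0794
```

>>> play_rows:
  commands:
    - {"dx": 0,"dy": 0,"dz": -0.006,"ax": 0,"ay": 0,"az": 0}
    - {"dx": 0,"dy": 0,"dz": -0.018,"ax": 0,"ay": 0,"az": 0}
    - {"dx": 0,"dy": 0,"dz": -0.03,"ax": 0,"ay": 0,"az": 0}
    - {"dx": 0,"dy": 0,"dz": -0.04,"ax": 0,"ay": 0,"az": 0}
    - {"dx": 0,"dy": 0,"dz": -0.04,"ax": 0,"ay": 0,"az": 0}

```text
time_s: 36.27
ee_pos: [0.6118, -0.1659, 0.2564]
eef_rot: [-3.13, -0.003, 1.572]
force: [0.0, -0.6, 0.7]
grip_width: 0.08
```

>>> play_rows:
  commands:
    - {"dx": 0.005,"dy": -0.005,"dz": -0.02,"ax": 0,"ay": 0,"az": 0}
    - {"dx": 0.03,"dy": -0.02,"dz": 0,"ax": 0,"ay": 0,"az": 0}
    - {"dx": 0.035,"dy": -0.025,"dz": 0,"ax": 0,"ay": 0,"az": 0}
    - {"dx": 0.035,"dy": -0.025,"dz": 0,"ax": 0,"ay": 0,"az": 0}
    - {"dx": 0.035,"dy": -0.025,"dz": 0,"ax": 0,"ay": 0,"az": 0}

```text
time_s: 36.68
ee_pos: [0.5142, -0.0303, 0.2883]
eef_rot: [3.138, 0.002, 1.565]
force: [1.7, 0.9, -0.3]
grip_width: 0.0797
```

>>> play_rows:
  commands:
    - {"dx": 0.035,"dy": -0.025,"dz": 0,"ax": 0,"ay": 0,"az": 0}
    - {"dx": 0.035,"dy": -0.025,"dz": 0,"ax": 0,"ay": 0,"az": 0}
    - {"dx": 0.025,"dy": -0.015,"dz": 0,"ax": 0,"ay": 0,"az": 0}
    - {"dx": 0.01,"dy": -0.005,"dz": 0,"ax": 0,"ay": 0,"az": 0}
    - {"dx": 0,"dy": 0,"dz": 0,"ax": 0,"ay": 0,"az": 0}

```text
time_s: 37.1
ee_pos: [0.4406, 0.0784, 0.2914]
eef_rot: [3.132, 0.001, 1.569]
force: [0.0, -0.5, 0.3]
grip_width: 0.0799
```

```bash
python3 -c "
from h import *
delta(.602,-.1655,.26)
im,K,T,o=wristcam();cv2.imwrite('pics/w11.png',im)
t=viewer.camera('top')[:,:,::-1]
for h,p in {80:(.622,.128),105:(.624,.03),130:(.602,-.0606),155:(.613,-.1663)}.items():
  z=h/1e3+.026
  for nm,I,pr,ry in(('top',t,lambda q:proj('top',q),lambda uv:ray('top',uv,z)),('wrist',im,lambda q:wproj(K,T,q),lambda uv:wray(K,T,uv,z))):
    u,v=np.round(pr([*p,z])).astype(int)
    if not(14<u<625 and 14<v<385):continue
    w=I[v-14:v+15,u-14:u+15].max(2);n,l,s,c=cv2.connectedComponentsWithStats((w<(62 if nm=='top' else 75)).astype(np.uint8))
    for i in range(1,n):
      if 25<s[i,4]<400:print(h,nm,s[i].tolist(),np.round(ry(c[i]+[u-14,v-14]),4))
s=viewer.camera('scene')[:,:,::-1]
cv2.imwrite('pics/f11.png',np.vstack([t[80:280,140:540],s[110:330,140:540]]))"
```

```text
t 37.1 pos [0.4406 0.0784 0.2914] d mm [-243.5  161.6   33.2] rot deg [ 0.57  0.04 -0.11] w 0.07988067198782958 F [ 0.  -0.5  0.3]
80 top [9, 0, 3, 29, 69] [0.6186 0.1355 0.106 ]
80 wrist [10, 7, 14, 14, 152] [0.6245 0.1287 0.106 ]
105 top [10, 11, 9, 8, 61] [0.6236 0.0301 0.131 ]
105 wrist [8, 8, 14, 13, 143] [0.6246 0.0296 0.131 ]
130 top [9, 10, 9, 9, 36] [ 0.6019 -0.0597  0.156 ]
155 top [9, 10, 10, 9, 48] [ 0.6127 -0.1665  0.181 ]
```

View pics/f11.png

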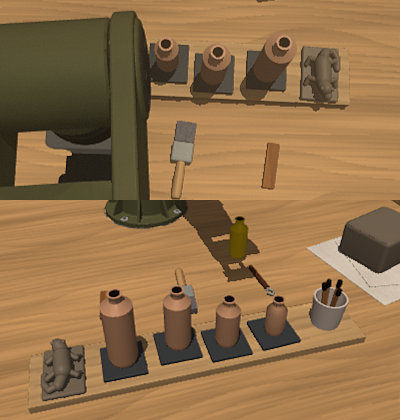

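The picture shows all four vases upright and graduated down from the lizard. All are within about 3 mm of their tile centres, and the gripper is clear of everything. Handing in.

```bash
python3 -c "
from station import workorder
print(workorder.hand_in())"
```

```text
the job is handed in; nothing more can be done
None
```

The job is done and handed in at about 37 s of the 104 s allowed. The four pink vases stand upright on the tiles, stepping down from the lizard: 155 on tile_a, 130 on tile_b, 105 on tile_c and 80 on tile_d. The yellow look-alike was left alone. Each vase was lowered until the force reading showed contact, then released.

- **Final positions:** every vase measured about 1–3 mm from its tile's centre. In the last look, the overhead camera covered the 155, 130 and 105, and the wrist camera covered the 105 and 80. The arm blocked the overhead view of the 80, but an earlier overhead reading of it agreed.
- **Regrasp of the 155:** its first grasp was off-centre and it landed about 10 mm short in x, so I picked it up again and moved it. It now measures within 1 mm of centre.
- **Disagreement between cameras:** the scene camera placed tiles about 7–9 mm and vases 2–4 mm further out than the overhead camera. The wrist camera agreed with the overhead to about 2 mm, so I used those two.

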